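Load the index plate on the drilling fixture and latch it

ROBOT

A 6-joint arm with a two-finger parallel gripper is mounted at the origin on a cart in front of the work surface, level with it; the furniture and walls round the work are solid. World frame = base frame: x ahead of the robot, y to its left, z up, the work surface at z = 0. Lengths are in m, angles in rad, forces in N, time in s.
With the tool pointing down it reaches from about 0.3 to 0.775 m from the base axis. Payload 14.6 kg.
Tool frame: the origin (TCP) lies on the centre line of the jaws, within the pads' length; the fingertips stand 17 mm ahead of it and the grasp point (between the pads) lies 2 mm behind it; z points along the fingers, x is the direction in which the jaws open and shut, and the axes are right-handed (so a half turn about z gives the same grasp; the last joint's range is limited). The gripper opens to 94 mm and grips with 3 to 60 N. Pads are 16 mm wide; open, the fingers measure 119 mm over their backs; the gripper's body (75 mm by 177 mm) begins 78 mm behind the grasp point.
Start: joints at [-1.357, 0.3, 1.521, -0, 1.321, -0.067], TCP at [0.152, -0.528, 0.222] pointing down, gripper open.
Joint ranges: [-3.03, 3.03], [-0.79, 2.21], [0.23, 2.52], [-1.04, 4.18], [0, 3.07], [-2.55, 2.55]. Speed limits (rad/s): [2.22, 2.22, 2.57, 3.14, 3.14, 3.14].

INTERFACE

Orientations are given as [roll, pitch, yaw] about the fixed x, y, z axes, in that order (R = Rz(yaw) Ry(pitch) Rx(roll)).
In Python, from station import ctrl gives the robot as it stands. The module is installed in compiled form; this text tells all that it offers.
- The arm moves only by the tool drive_tool, never from a script. Its argument "increments" is a list of rows, each a list of 3 entries, a list of its own where there are three numbers: the turn, a rotation vector about the tool's x, y, z in degrees, then the shift along the tool's x, y, z in mm, then the opening, from 0 (shut) to 1 (fully open). In form: [[[ax, ay, az], [dx, dy, dz], hand], ...]. A call has 1 to 20 rows; each row shifts and turns the commanded pose from where the row before left it, along the tool's axes as they then stand; what a row does not reach is not made up. A row lasts 1/8 s, in which the tool goes at most 62.5 mm and 10.7 degrees, less where a joint would pass 70% of its speed; a pose out of reach is approached as far as the arm can. A call with a gripper value outside its range is refused whole. The fingers move at their own pace and stop on an object; "squeeze" is the grip in N (left out, the last holds). Time passes only in rows, so rows that do not move let the fingers close. It gives the time, the measured TCP pose, the force and the opening at its end, in the units of the state.
- ctrl.get_obs(): the state, without advancing time (a new reading comes with each control period).
- ctrl.camera(name): name is "scene" or "top"; returns the picture (420x560x3 uint8, red, green, blue); there is no depth.
- ctrl.calibration(name): a dict with "fx", "fy", "cx", "cy" (pixels), "rvec" (rotation vector, rad) and "tvec" (3), from world to camera coordinates, as OpenCV has them. Camera axes: x right, y down, z forward; pixel columns grow to the right and rows downward; lengths in m; the calibration is good to about 2 mm. A picture is of the moment at which its call begins. calibration takes no time and is no camera call.
- ctrl.hand_in(): hands the job in, once; it reports no verdict.
The state is a dict: "time_s": time; "qpos": joint angles; "joint_vel": joint speeds; "tau": joint torques, N m; "ee_pos": TCP position; "eef_rot": TCP orientation; "force": force on the tool from outside, world axes, zero at the start; "moment": the same for the moment, N m; "grip_width": finger opening in m.
Only numpy, scipy, OpenCV 4.12 (cv2) and the standard library are available. Lean on these libraries where they do the work, as an engineer would, in place of code of your own. Each camera call takes 0.05 s, during which the arm holds its last target.

TASK

Take the aluminium index plate with the square hub off the sloped plywood rack, level it, and lower it gently, without dropping or forcing it, over the central shaft and the brass pin of the blue fixture together, until it lies flat and fully home on the seat. Then swing the latch with the red knob fully closed over the edge of the plate and let go. Do not push the sanding block or the glue bottle out of their places.

Things in the scene. Friction and masses are not known exactly. Their poses are not given: they have to be found in the camera images.
- plate: Aluminium index plate, 120 x 120 x 8 mm, about 0.4 kg, bore 18 mm in the middle. Origin: centre of the underside on the bore axis; z out of the upper face, x from the bore to the pin slot; sides along x and y. It starts loose on the rack, tilted 30 degrees, slot uphill, upper face up and towards the robot.
- plate_hub (a point): Grip point on the dark square hub, 36 x 36 mm, 30 mm high on the plate's upper face, flats along the plate's x and y, bored through 18 mm. The point is on the bore axis, 30 mm above the underside, 22 mm above the upper face, 8 mm below the hub's top; axes as the plate's.
- plate_slot (a point): Centre, at the plate's underside, of the pin slot: through the plate, 42 mm from the bore on its +x, 12 mm long (x), 10 mm wide (y). A red line on the upper face marks the edge beside it.
- rack: Fixed plywood rack, 150 mm wide, 140 mm deep and about 90 mm high, deck sloping 30 degrees down towards -x (the robot's side); a lip along its lower edge, 14 mm proud of the deck, stops the plate. Origin at the centre of its foot, z up, x uphill.
- fixture: Fixed blue fixture, base 180 x 150 x 16 mm (from x = -105 to +75 mm). Origin on the bench under the shaft axis; z up, x from the shaft to the pin. The steel shaft is 16 mm in diameter and stands 44 mm above the seat, its top 8 mm a cone. When seated, plate and fixture have the same axes.
- fixture_seat (a point): Centre of the face of the round steel seat (100 mm diameter, 22 mm above the bench), on the shaft axis: the plate's origin comes here.
- fixture_pin (a point): Foot of the brass anti-rotation pin at the height of the seat's face, 42 mm from the shaft on the fixture's +x. The pin is 8 mm in diameter and 18 mm high, tapered over its top 6 mm.
- latch (a joint): Angle of the swing latch, rad, about a vertical axis: 0 closed (at its stop; the arm points from pivot to shaft over the plate's edge, 3 mm above the plate), growing anticlockwise seen from above as it opens, up to 2.0. It stays where it is left (about 1.1 N at the knob moves it). It starts open, clear of the plate.
- latch_pivot (a point): Pivot of the latch on its vertical axis, 85 mm from the shaft on the fixture's -x, at the underside of the arm, 33 mm above the bench.
- latch_knob (a point): Red knob of the latch, 14 mm in diameter, standing 30 mm high on the arm 45 mm from the pivot; this point is on the knob's axis at its top, 70 mm above the bench. The arm is 18 mm wide, 7 mm thick (33 to 40 mm above the bench) and reaches 55 mm from the pivot.
- sander: Cork sanding block wrapped in worn brown paper, 58 x 91 x 34 mm, lying flat; bystander. Origin under its centre.
- clamp_fixture: Fixed steel toggle-clamp fixture with a red upright handle at the middle of the bench, not part of the work: about 144 x 170 mm and 212 mm tall; keep clear of it when crossing. Origin under its centre.
- glue: White glue bottle with orange tip, 47 mm wide, 146 mm tall, standing; bystander. Origin under its centre.

How it is judged:
On the way, in this order (a step that is already met when the one before it is completed fails the run):
1. the plate is fully home on the seat, over shaft and pin (horizontal distance between plate and fixture_seat below 0.0025 m and horizontal distance between plate_slot and fixture_pin below 0.004 m and z of plate in the frame of fixture_seat between -0.0025 and 0.0025 m and angle between plate's own z axis and vertical below 0.04 rad), for 0.2 s.
2. the latch is closed over the seated plate (all of step 1 and value of joint latch below 0.15 rad), for 0.2 s.
At the end, for the whole second after the job is handed in: The plate lies at rest and level (within 0.04 rad) on the fixture's seat, its underside within 2.5 mm of the seat's height, its bore within 2.5 mm of the shaft axis and its slot within 4 mm of the pin, and the latch is closed to within 0.15 rad (all of step 2 and linear speed of plate below 0.02 m/s); the robot touches nothing.
It fails at once if the plate is slammed or forced on the fixture (over 80 N) (contact force between plate and fixture above 80 N).
It fails at once if the plate is dropped onto the seat (faster than 0.35 m/s within 20 mm of it) (distance between plate and fixture_seat below 0.02 m and linear speed of plate above 0.35 m/s).
It fails at once if the sanding block is pushed more than 30 mm away (distance of sander from where it was at the start of the episode above 0.03 m).
It fails at once if the glue bottle is pushed more than 30 mm away or tipped over (distance of glue from where it was at the start of the episode above 0.03 m or angle between glue's own z axis and vertical above 0.5 rad).
It also fails if it takes over 59 s, if anything falls off the work surface, if the arm or the gripper's body presses on something with over 40 N, if the wrist force passes 120 N, or if a joint passes its speed limit or range.

## Working session

There is one attempt and no reset: what is moved stays moved. The work goes in short steps, Python scripts to look and compute and a tool call to move; the robot and the scene stay as the last step left them, time stands still between calls to the robot, and variables do not carry over. Pictures are saved under pics/ and viewed, and the job is handed in when it is done.

Besides the shell and the picture viewer there is one more tool, called after ">>>" as a command line: name --argument value ..., lists and objects as JSON in quotes. drive_tool: Moves the arm, as the interface text tells. Its arguments: {"type":"object","properties":{"increments":{"type":"array"},"squeeze":{"type":"number"}},"required":["increments"]}

```bash
mkdir -p pics; ls; python3 - <<'E'
from station import ctrl
import cv2,numpy as np
print(ctrl.get_obs())
for n in ("scene","top"):
    im=ctrl.camera(n); cv2.imwrite(f"pics/{n}0.png",im[:,:,::-1]); 
    c=ctrl.calibration(n); print(c)
    R=cv2.Rodrigues(np.array(c['rvec'],float))[0]; print(-R.T@np.array(c['tvec']).ravel())
E
```

```text
pics
{'time_s': 0.0, 'qpos': array([-1.35660055e+00,  3.00488707e-01,  1.52155800e+00,  1.55172631e-05,
        1.32069635e+00, -6.66356470e-02]), 'joint_vel': array([ 0.00021127, -0.00020047,  0.00245023,  0.00016482, -0.00016223,
        0.00032679]), 'tau': array([-1.01573660e-03, -5.31809378e+01, -3.52740347e+01,  7.07675703e-02,
        2.44266016e-02, -8.34732919e-05]), 'ee_pos': array([ 0.15236741, -0.52823094,  0.22188642]), 'eef_rot': array([-3.14150106e+00,  1.14685209e-03, -1.28996870e+00]), 'force': array([-0.11924553, -0.57816683,  0.87837116]), 'moment': array([ 0.05937241, -0.02491198, -0.02742967]), 'grip_width': 0.09382852986630014}
{'fx': 489.08819393141044, 'fy': 489.08819393141044, 'cx': 279.189705282557, 'cy': 207.44967637458697, 'rvec': array([ 1.87006215,  1.01615076, -0.60127912]), 'tvec': array([-0.27402112, -0.17042466,  1.59802705])}
[ 1.39344038 -0.57877918  0.61738252]
{'fx': 419.01870211351627, 'fy': 419.01870211351627, 'cx': 271.7974327593139, 'cy': 210.37502008264894, 'rvec': array([ 2.17348584, -2.17252874,  0.15053751]), 'tvec': array([-0.0381344 ,  0.58307037,  0.93729395])}
[ 0.47159509 -0.01527422  0.9986541 ]
```

View pics/scene0.png

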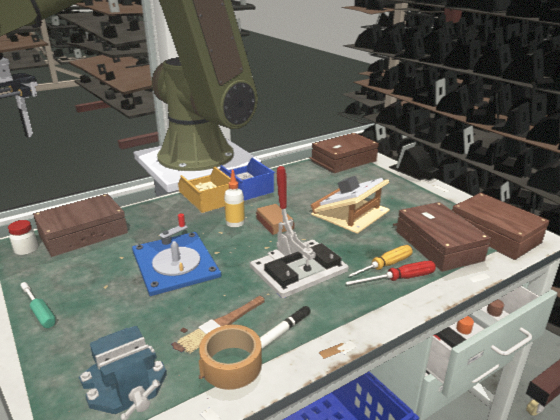

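View pics/top0.png

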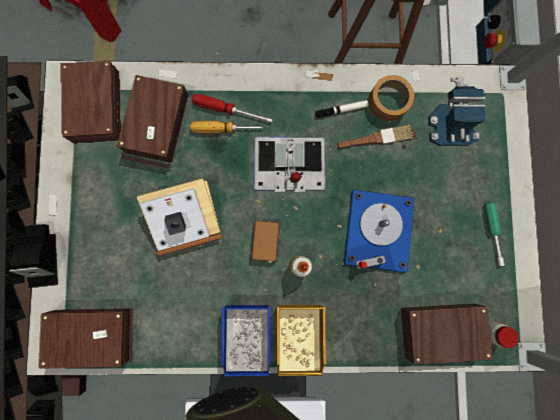

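```bash
cat > h.py <<'E'
from station import ctrl
import cv2,numpy as np
from scipy.spatial.transform import Rotation as Ro
def cal(n):
    c=ctrl.calibration(n); K=np.array([[c['fx'],0,c['cx']],[0,c['fy'],c['cy']],[0,0,1]]); return K,np.array(c['rvec'],float),np.array(c['tvec'],float)
def proj(n,P):
    K,r,t=cal(n); return cv2.projectPoints(np.array(P,float).reshape(-1,3),r,t,K,None)[0].reshape(-1,2)
def ray(n,uv):
    K,r,t=cal(n); R=cv2.Rodrigues(r)[0]; d=R.T@np.linalg.inv(K)@np.array([uv[0],uv[1],1.]); return -R.T@t,d
def at_z(n,uv,z):
    o,d=ray(n,uv); return o+d*(z-o[2])/d[2]
def tri(a,b):
    o1,d1=ray('scene',a);o2,d2=ray('top',b)
    A=np.c_[d1,-d2]; s=np.linalg.lstsq(A,o2-o1,rcond=None)[0]; p,q=o1+s[0]*d1,o2+s[1]*d2
    return (p+q)/2,np.linalg.norm(p-q)
def crop(n,im,x0,y0,x1,y1,s,f):
    c=cv2.resize(im[y0:y1,x0:x1],None,fx=s,fy=s,interpolation=cv2.INTER_CUBIC); cv2.imwrite(f,c[:,:,::-1])
E
python3 - <<'E'
from h import *
for n in("scene","top"):
    print(n,proj(n,[[0,0,0],[.5,0,0],[.5,.4,0],[.152,-.528,.222]]).round(0).tolist())
a=cv2.imread('pics/top0.png')[:,:,::-1];b=cv2.imread('pics/scene0.png')[:,:,::-1]
crop('t',a,125,165,235,265,7,'pics/t_rack.png');crop('t',a,330,175,430,285,5,'pics/t_fix.png')
crop('s',b,300,165,400,240,8,'pics/s_rack.png');crop('s',b,125,200,230,295,6,'pics/s_fix.png')
E
```

```text
scene [[195.0, 155.0], [279.0, 220.0], [394.0, 182.0], [4.0, 135.0]]
top [[255.0, 471.0], [256.0, 247.0], [85.0, 247.0], [549.0, 439.0]]
```

View pics/t_rack.png

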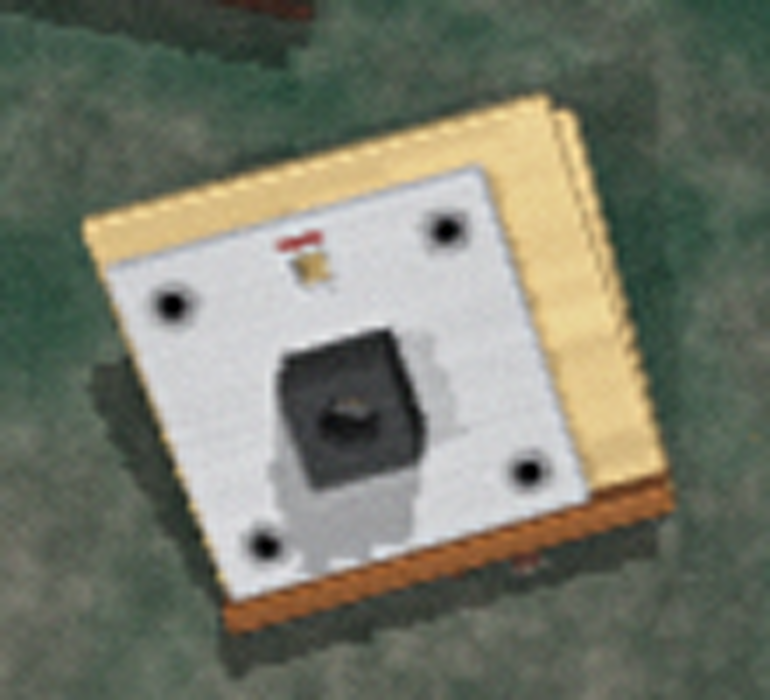

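View pics/t_fix.png

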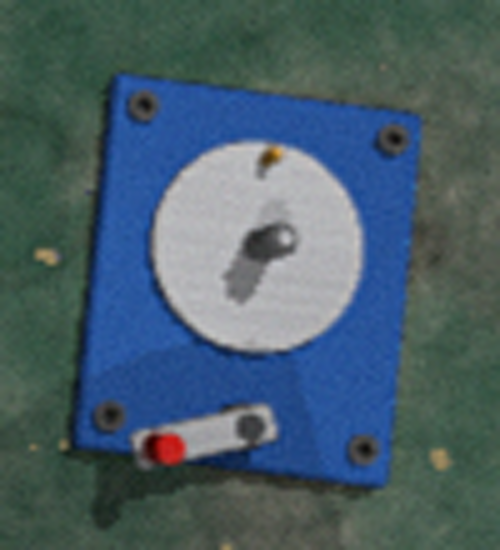

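View pics/s_rack.png

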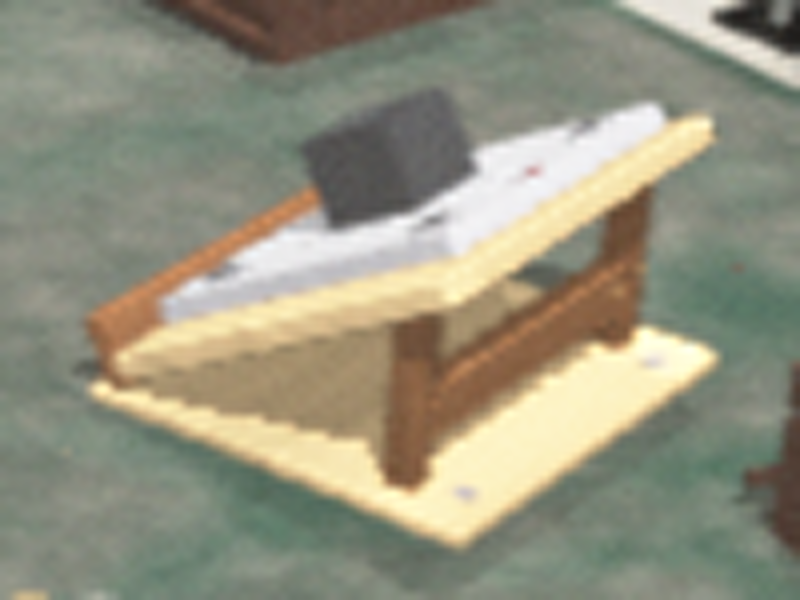

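View pics/s_fix.png

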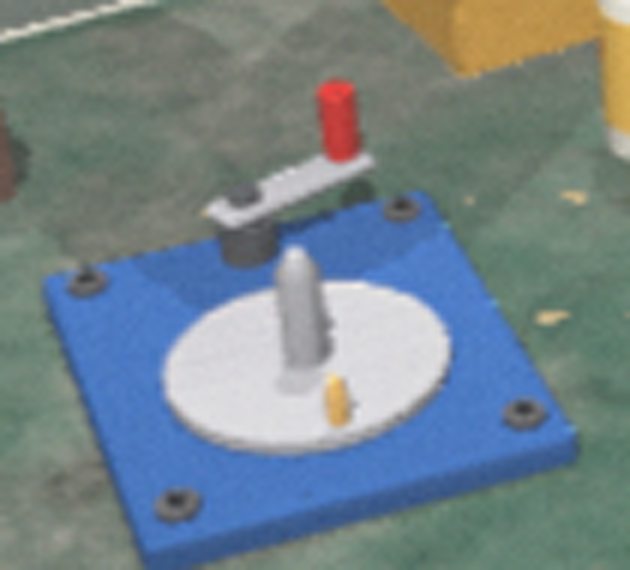

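```bash
cat > fit.py <<'E'
from h import *
from scipy.optimize import least_squares
def uv(off,s,p): return [off[0]+(p[0]+.5)/s-.5, off[1]+(p[1]+.5)/s-.5]
def fit(obs,x0,tilt=True):
    # x=[x,y,z,yaw,pitch(tilt about y: negative raises +x)]
    def T(x): return Ro.from_euler('ZYX',[x[3],x[4] if tilt else 0,0]).as_matrix(),x[:3]
    def f(x):
        R,t=T(x); return np.concatenate([(proj(n,R@np.array(P)/1+0*0+t)[0]-u) for n,P,u in obs])
    r=least_squares(f,x0,loss='soft_l1',f_scale=.5); return r.x,f(r.x).reshape(-1,2)
E
cat > f1.py <<'E'
from fit import *
m=.001
T=lambda p:uv((125,165),7,p); S=lambda p:uv((300,165),8,p)
P=[('top',(60,60,8),T((107,268))),('top',(60,-60,8),T((484,168))),('top',(-60,-60,8),T((588,497))),('top',(-60,60,8),T((232,600))),
('scene',(60,-60,8),S((452,236))),('scene',(60,60,8),S((657,103))),('scene',(-60,-60,8),S((165,298)))]
P=[(n,np.array(p)*m,u) for n,p,u in P]
x,r=fit(P,[.5,.25,.06,.35,-.52]); print('plate',x.round(4),np.degrees(x[3:]));print(r.round(2).tolist())
px=x
T=lambda p:uv((330,175),5,p); S=lambda p:uv((125,200),6,p)
F=[('top',(75,75,16),T((118,75))),('top',(75,-75,16),T((420,117))),('top',(-105,-75,16),T((387,487))),('top',(-105,75,16),T((75,447))),
('top',(0,0,22),T((257,246))),('top',(0,0,66),T((286,236))),('top',(42,0,40),T((274,153))),
('scene',(75,75,16),S((575,437))),('scene',(75,-75,16),S((148,552))),('scene',(-105,-75,16),S((47,283))),('scene',(-105,75,16),S((425,193))),
('scene',(0,0,66),S((294,250))),('scene',(42,0,40),S((336,378)))]
F=[(n,np.array(p)*m,u) for n,p,u in F]
def f(x):
    R=Ro.from_euler('z',x[2]).as_matrix(); return np.concatenate([proj(n,R@p+[x[0],x[1],0])[0]-u for n,p,u in F])
r=least_squares(f,[.43,-.27,-.1],loss='soft_l1',f_scale=.5); fx=r.x
print('fix',fx.round(4),np.degrees(fx[2])); print(f(fx).reshape(-1,2).round(2).tolist())
k=tri(S((337,88)),T((170,447))); print('knob',k)
# overlays
def draw(n,src,segs,off,s,out):
    im=cv2.imread(src); x0,y0,x1,y1=off; im=cv2.resize(im[y0:y1,x0:x1],None,fx=s,fy=s,interpolation=cv2.INTER_CUBIC)
    for a,b in segs:
        q=(proj(n,[a,b])-[x0,y0]+.5)*s-.5; cv2.line(im,tuple(int(v) for v in q[0]),tuple(int(v) for v in q[1]),(0,255,0),1,cv2.LINE_AA)
    cv2.imwrite(out,im)
def box(R,t,a,b,z0,z1):
    c=lambda i,j,z:R@(np.array([i*a,j*b,z])*m)+t
    o=[(1,1),(1,-1),(-1,-1),(-1,1)]; s=[]
    for i in range(4):
        s+=[(c(*o[i],z),c(*o[(i+1)%4],z)) for z in(z0,z1)]+[(c(*o[i],z0),c(*o[i],z1))]
    return s
if __name__=='__main__':
    R=Ro.from_euler('ZYX',[px[3],px[4],0]).as_matrix(); s=box(R,px[:3],60,60,0,8)+box(R,px[:3],18,18,8,38)
    draw('top','pics/top0.png',s,(125,165,235,265),7,'pics/o_t.png'); draw('scene','pics/scene0.png',s,(300,165,400,240),8,'pics/o_s.png')
E
python3 f1.py
```

```text
plate [ 0.5623  0.1805  0.0529  0.2759 -0.5076] [ 15.80685711 -29.08584134]
[[-0.53, -0.02], [-0.75, -0.42], [0.1, 0.14], [0.05, -0.29], [-0.7, -0.14], [-0.01, 0.28], [-1.15, 0.11]]
fix [ 0.5537 -0.2948 -0.1291] -7.3993578008093035
[[-1.07, -0.97], [0.67, -1.2], [0.49, 0.3], [-0.6, 0.05], [-0.13, -0.24], [-0.42, 0.13], [0.42, -0.17], [0.88, -0.93], [-0.74, -0.4], [-1.62, -1.2], [0.05, -1.22], [0.07, 0.56], [-0.24, 0.05]]
knob (array([ 0.46017905, -0.23935087,  0.07057416]), np.float64(0.0008757083559750929))
```

View pics/o_t.png

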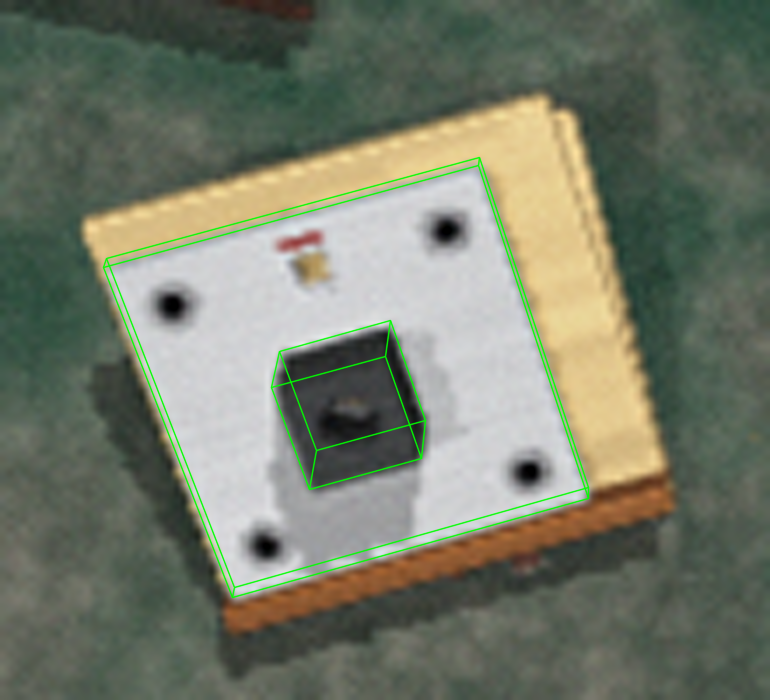

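View pics/o_s.png

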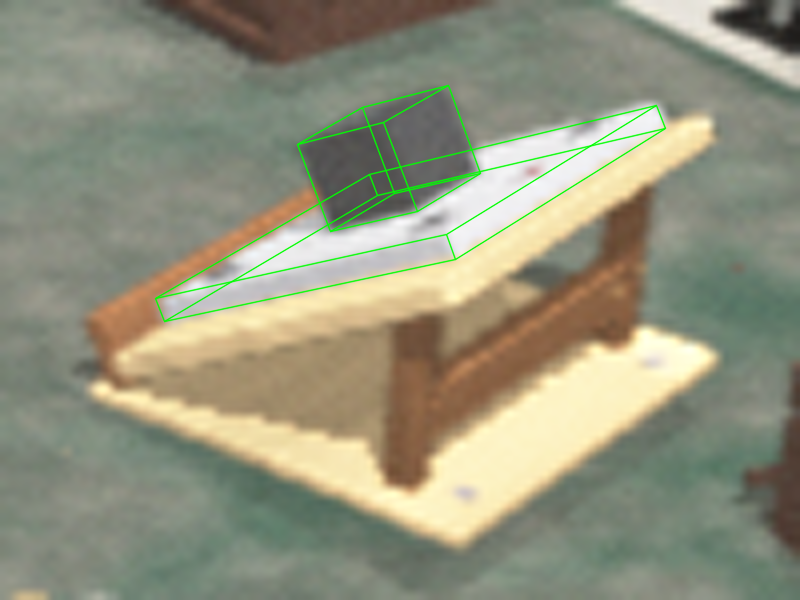

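```bash
cat > mv.py <<'E'
from h import *
def rel(p,R,q=None):
    """print turn(deg, tool) and shift (mm) in current tool axes and in target tool axes"""
    o=ctrl.get_obs(); Rc=Ro.from_euler('xyz',o['eef_rot']).as_matrix(); pc=o['ee_pos']
    d=np.array(p)-pc
    print('t',o['time_s'],'pc',pc.round(4),'F',o['force'].round(1),'grip',round(o['grip_width'],4))
    print('turn',np.degrees(Ro.from_matrix(Rc.T@R).as_rotvec()).round(2),'shift_cur',(Rc.T@d*1000).round(1),'shift_tgt',(R.T@d*1000).round(1),'world',(d*1000).round(1))
def Rplate(yaw,pitch): return Ro.from_euler('ZYX',[yaw,pitch,0]).as_matrix()
def tool(Rp): return np.c_[-Rp[:,1],-Rp[:,0],-Rp[:,2]]
PL=np.array([.5623,.1805,.0529]); RP=Rplate(.2759,-np.pi/6)
FX=np.array([.5537,-.2948]); FY=-.1291
E
python3 - <<'E'
from mv import *
Rt=tool(RP); g=PL+RP@[0,0,.030]; print(g, Rt)
rel(g+RP@[0,0,.10],Rt)
E
```

```text
[0.54786729 0.1764138  0.07888076] [[ 0.27241301 -0.83327268  0.48109021]
 [-0.96218042 -0.23591659  0.1362065 ]
 [-0.         -0.5        -0.8660254 ]]
t 0.1 pc [ 0.1524 -0.5283  0.222 ] F [-0.1 -0.4 -0.2] grip 0.0941
turn [30.    0.13  0.26] shift_cur [-567.7 -525.3   57.1] shift_tgt [-570.3 -424.3  310.2] world [347.4 691.1 -56.5]
```

>>> drive_tool --increments '[[[0, 0, 0], [0, 0, -50], 1], [[0, 0, 0], [0, 0, -50], 1], [[0, 0, 0], [-32, -29, 0], 1], [[0, 0, 0], [-32, -29, 0], 1], [[0, 0, 0], [-32, -29, 0], 1], [[0, 0, 0], [-32, -29, 0], 1], [[0, 0, 0], [-32, -29, 0], 1], [[0, 0, 0], [-32, -29, 0], 1], [[0, 0, 0], [-32, -29, 0], 1], [[0, 0, 0], [-32, -29, 0], 1], [[0, 0, 0], [-32, -29, 0], 1], [[0, 0, 0], [-32, -29, 0], 1], [[0, 0, 0], [-32, -29, 0], 1], [[0, 0, 0], [-32, -29, 0], 1], [[0, 0, 0], [-32, -29, 0], 1], [[0, 0, 0], [-32, -29, 0], 1], [[0, 0, 0], [-32, -29, 0], 1], [[0, 0, 0], [-32, -29, 0], 1], [[0, 0, 0], [-32, -29, 0], 1], [[0, 0, 0], [0, 0, 0], 1]]'

```text
time_s: 2.6
ee_pos: [0.4756, 0.1327, 0.3215]
eef_rot: [3.14, 0.0, -1.287]
force: [-0.5, -0.4, -0.5]
grip_width: 0.0942
```

```bash
python3 - <<'E'
from mv import *
Rt=tool(RP); g=PL+RP@[0,0,.030]
rel(g+RP@[0,0,.10],Rt); print(ctrl.get_obs()['qpos'].round(2))
E
```

```text
t 2.6 pc [0.4756 0.1327 0.3215] F [-0.5 -0.4 -0.5] grip 0.0942
turn [30.1   0.13  0.42] shift_cur [-22.1 -31.9 156. ] shift_tgt [-22.4  50.8 150.8] world [  24.1   30.1 -156. ]
[0.2  0.11 1.52 0.   1.51 1.48]
```

>>> drive_tool --increments '[[[10, 0, 0.1], [0, 0, 0], 1], [[10, 0, 0.1], [0, 0, 0], 1], [[10, 0, 0.2], [0, 0, 0], 1], [[0, 0, 0], [-7, 17, 40], 1], [[0, 0, 0], [-7, 17, 40], 1], [[0, 0, 0], [-8, 17, 40], 1], [[0, 0, 0], [0, 0, 20], 1], [[0, 0, 0], [0, 0, 0], 1]]'

```text
time_s: 3.6
ee_pos: [0.4937, 0.1586, 0.1746]
eef_rot: [-2.621, 0.002, -1.297]
force: [0.2, 0.4, -0.4]
grip_width: 0.0938
```

```bash
python3 - <<'E'
from mv import *
Rt=tool(RP); g=PL+RP@[0,0,.030]
rel(g,Rt); print(ctrl.get_obs()['qpos'].round(2))
im=ctrl.camera('scene'); crop('s',im,280,80,420,240,5,'pics/s1.png')
im=ctrl.camera('top'); crop('s',im,110,130,250,270,5,'pics/t1.png')
E
```

```text
t 3.6 pc [0.4937 0.1586 0.1746] F [ 0.2  0.4 -0.4] grip 0.0938
turn [ 0.15  0.03 -0.16] shift_cur [ -2.3  -1.8 111.4] shift_tgt [ -2.4  -1.5 111.4] world [ 54.2  17.8 -95.7]
[0.23 0.04 2.03 0.05 0.55 1.49]
```

View pics/s1.png

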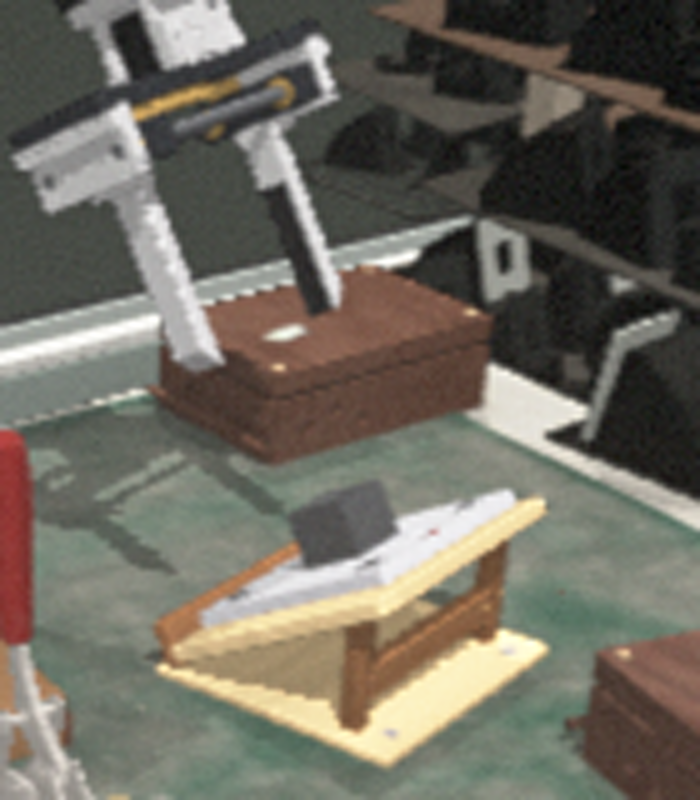

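View pics/t1.png

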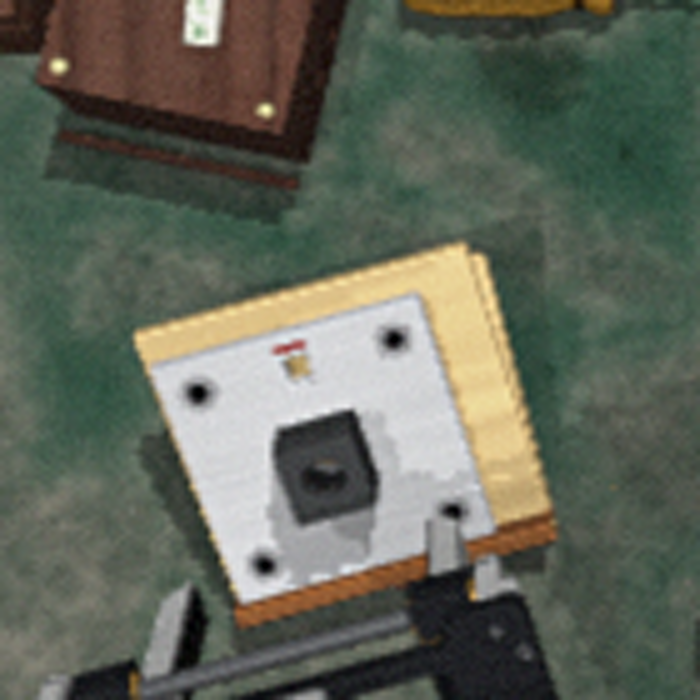

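>>> drive_tool --increments '[[[0, 0, 0], [-1, -1, 30], 1], [[0, 0, 0], [-1, -1, 30], 1], [[0, 0, 0], [0, 0, 25], 1], [[0, 0, 0], [0, 0, 15], 1], [[0, 0, 0], [0, 0, 10], 1], [[0, 0, 0], [0, 0, 0], 1]]'

```text
time_s: 4.45
ee_pos: [0.5483, 0.1766, 0.0818]
eef_rot: [-2.618, 0.002, -1.297]
force: [-1.0, -0.5, 0.6]
grip_width: 0.0938
```

```bash
python3 - <<'E'
from mv import *
Rt=tool(RP); g=PL+RP@[0,0,.030]
rel(g,Rt)
im=ctrl.camera('scene'); crop('s',im,280,100,420,240,5,'pics/s2.png')
im=ctrl.camera('top'); crop('s',im,110,130,250,270,5,'pics/t2.png')
E
```

```text
t 4.45 pc [0.5483 0.1766 0.0818] F [-1.  -0.5  0.6] grip 0.0938
turn [-0.01  0.05 -0.15] shift_cur [0.1 1.9 2.3] shift_tgt [0.1 1.9 2.3] world [-0.4 -0.2 -3. ]
```

View pics/s2.png

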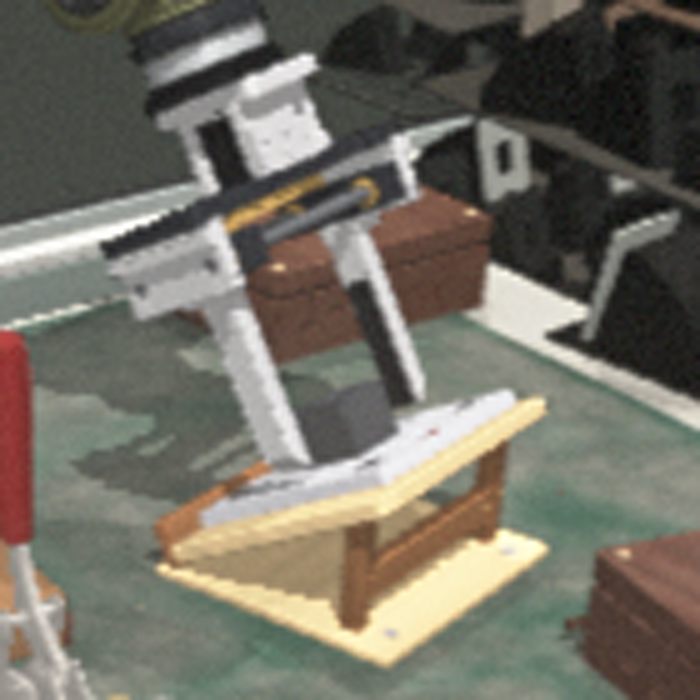

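View pics/t2.png

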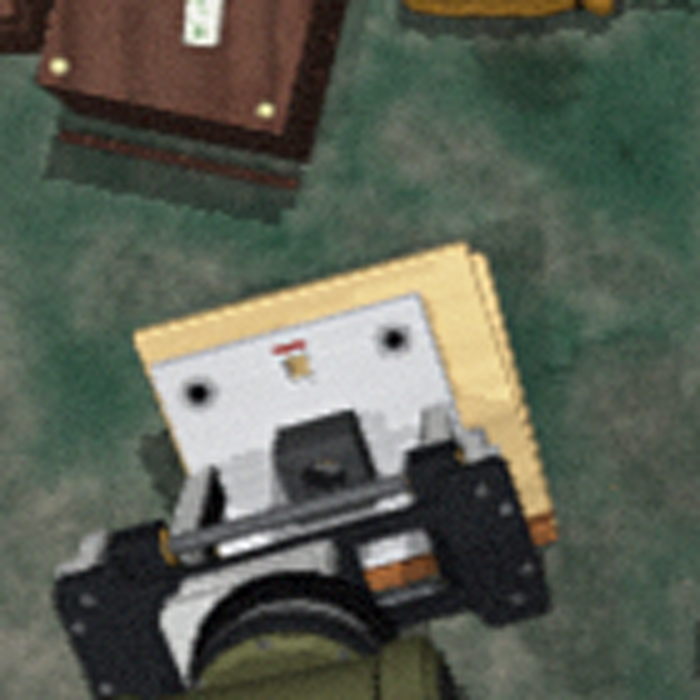

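>>> drive_tool --increments '[[[0, 0, 0], [0, 2, 1.5], 1], [[0, 0, 0], [0, 0, 0], 0.3], [[0, 0, 0], [0, 0, 0], 0.3], [[0, 0, 0], [0, 0, 0], 0.3], [[0, 0, 0], [0, 0, 0], 0.3], [[0, 0, 0], [0, 0, 0], 0.3], [[0, 0, 0], [0, 0, 0], 0.3]]' --squeeze 40

```text
time_s: 5.42
ee_pos: [0.5473, 0.1765, 0.0792]
eef_rot: [-2.618, 0.002, -1.297]
force: [0.0, 0.6, 0.1]
grip_width: 0.0374
```

>>> drive_tool --increments '[[[0, 0, 0], [0, 0, 0], 0], [[0, 0, 0], [0, 0, 0], 0], [[0, 0, 0], [0, 0, 0], 0]]' --squeeze 40

```text
time_s: 5.8
ee_pos: [0.5473, 0.1765, 0.0792]
eef_rot: [-2.618, 0.002, -1.297]
force: [-0.2, 0.3, 0.1]
grip_width: 0.0358
```

>>> drive_tool --increments '[[[0, 0, 0], [0, 0, -10], 0], [[0, 0, 0], [0, 0, -20], 0], [[0, 0, 0], [0, 0, -30], 0], [[0, 0, 0], [0, 0, -40], 0], [[0, 0, 0], [0, 0, -40], 0], [[0, 0, 0], [0, 0, 0], 0]]'

```text
time_s: 6.55
ee_pos: [0.4795, 0.1573, 0.2028]
eef_rot: [-2.615, 0.002, -1.297]
force: [0.7, -0.1, -4.7]
grip_width: 0.0355
```

```bash
python3 - <<'E'
from mv import *
R=tool(Rplate(FY,0))
rel([FX[0],FX[1],.32],R);print(ctrl.get_obs()['qpos'].round(2))
im=ctrl.camera('scene'); crop('s',im,260,60,400,220,5,'pics/s3.png')
E
```

```text
t 6.55 pc [0.4795 0.1573 0.2028] F [ 0.7 -0.1 -4.7] grip 0.0355
turn [-29.76   6.2   22.54] shift_cur [ 455.   -15.3 -127.7] shift_tgt [ 438.8 -131.8 -117.2] world [  74.2 -452.1  117.2]
[ 0.23 -0.03  2.03  0.04  0.62  1.5 ]
```

View pics/s3.png

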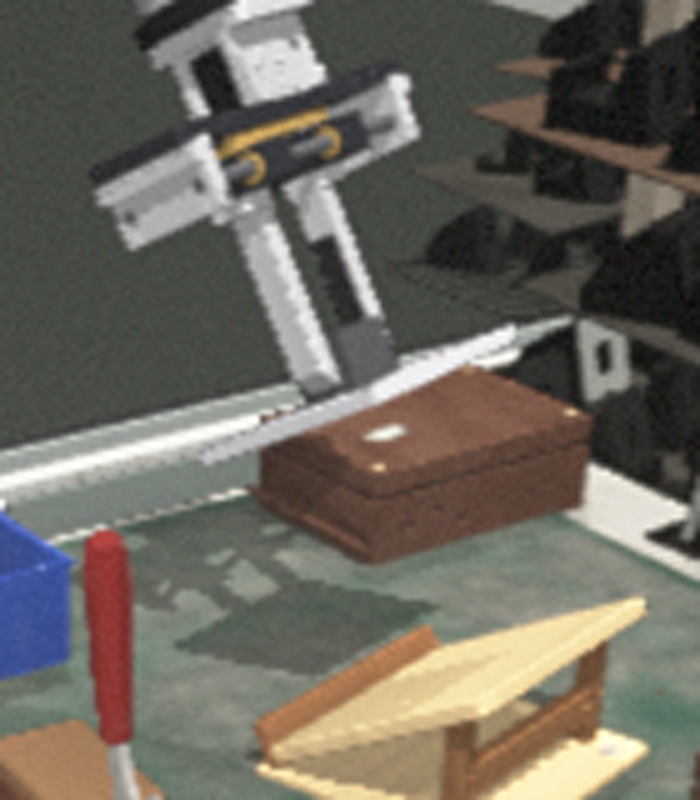

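>>> drive_tool --increments '[[[-7.44, 1.55, 5.63], [0, 0, 0], 0], [[-7.44, 1.55, 5.63], [0, 0, 0], 0], [[-7.44, 1.55, 5.64], [0, 0, 0], 0], [[-7.44, 1.55, 5.64], [0, 0, 0], 0], [[0, 0, 0], [0, 0, -40], 0], [[0, 0, 0], [0, 0, -40], 0], [[0, 0, 0], [0, 0, -37], 0], [[0, 0, 0], [20, -6, 0], 0], [[0, 0, 0], [38, -11.5, 0], 0], [[0, 0, 0], [38, -11.5, 0], 0], [[0, 0, 0], [38, -11.5, 0], 0], [[0, 0, 0], [38, -11.5, 0], 0], [[0, 0, 0], [38, -11.5, 0], 0], [[0, 0, 0], [38, -11.5, 0], 0], [[0, 0, 0], [38, -11.5, 0], 0], [[0, 0, 0], [38, -11.5, 0], 0], [[0, 0, 0], [38, -11.5, 0], 0], [[0, 0, 0], [38, -11.5, 0], 0], [[0, 0, 0], [30, -9, 0], 0], [[0, 0, 0], [0, 0, 0], 0]]'

```text
time_s: 9.1
ee_pos: [0.5539, -0.2877, 0.3144]
eef_rot: [3.135, 0.0, -1.702]
force: [0.1, 0.6, -3.8]
grip_width: 0.0357
```

```bash
python3 - <<'E'
from mv import *
R=tool(Rplate(FY,0))
rel([FX[0],FX[1],.130],R);print(ctrl.get_obs()['qpos'].round(2))
E
```

```text
t 9.1 pc [ 0.5539 -0.2877  0.3144] F [ 0.1  0.6 -3.8] grip 0.0357
turn [ 0.39  0.   -0.13] shift_cur [  7.1  -2.  184.4] shift_tgt [  7.1  -0.7 184.4] world [  -0.2   -7.1 -184.4]
[-0.54  0.43  1.14 -0.    1.58  1.17]
```

>>> drive_tool --increments '[[[0.39, 0, -0.13], [7, -1, 30], 0], [[0, 0, 0], [0, 0, 50], 0], [[0, 0, 0], [0, 0, 50], 0], [[0, 0, 0], [0, 0, 35], 0], [[0, 0, 0], [0, 0, 10], 0], [[0, 0, 0], [0, 0, 0], 0], [[0, 0, 0], [0, 0, 0], 0]]'

```text
time_s: 9.98
ee_pos: [0.555, -0.2933, 0.1442]
eef_rot: [-3.136, -0.002, -1.698]
force: [0.1, 0.2, -3.7]
grip_width: 0.0356
```

```bash
python3 - <<'E'
from mv import *
R=tool(Rplate(FY,0))
rel([FX[0],FX[1],.130],R)
im=ctrl.camera('scene'); cv2.imwrite('pics/scene4.png',im[:,:,::-1]); crop('s',im,110,150,240,290,5,'pics/s4.png')
im=ctrl.camera('top'); cv2.imwrite('pics/top4.png',im[:,:,::-1]);crop('s',im,320,165,440,285,5,'pics/t4.png')
E
```

```text
t 9.975 pc [ 0.555  -0.2933  0.1442] F [ 0.1  0.2 -3.7] grip 0.0356
turn [-0.33 -0.13  0.14] shift_cur [ 1.6  1.2 14.2] shift_tgt [ 1.7  1.1 14.2] world [ -1.3  -1.5 -14.2]
```

View pics/s4.png

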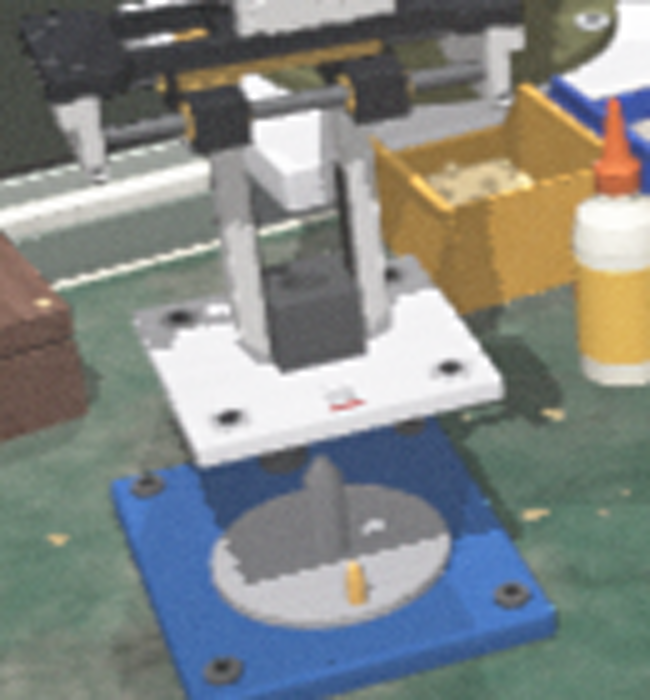

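View pics/t4.png

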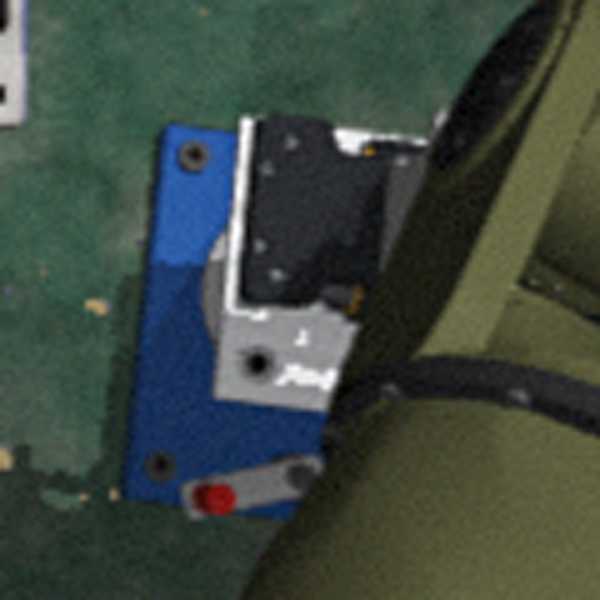

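```bash
python3 - <<'E'
from h import *
b=cv2.imread('pics/scene4.png')[:,:,::-1]; a=cv2.imread('pics/top4.png')[:,:,::-1]
crop('',b,130,195,215,250,9,'pics/s4a.png'); crop('',b,125,235,225,300,8,'pics/s4b.png'); crop('',a,340,180,395,270,6,'pics/t4a.png')
E
```

```text
(no output)
```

View pics/s4a.png

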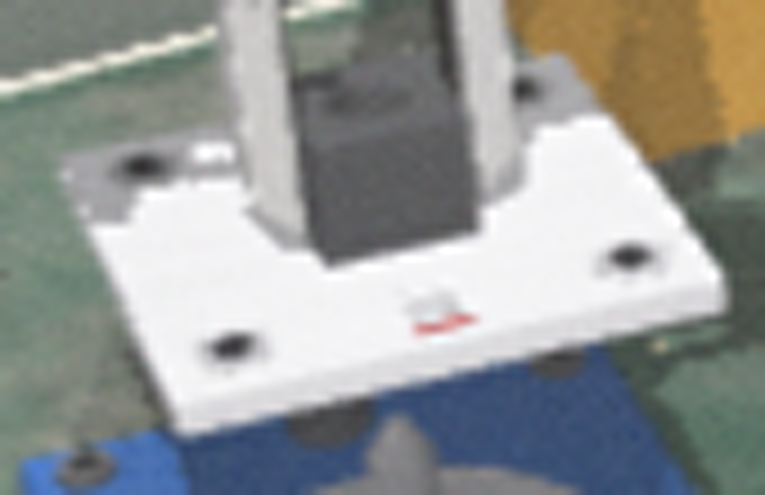

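View pics/s4b.png

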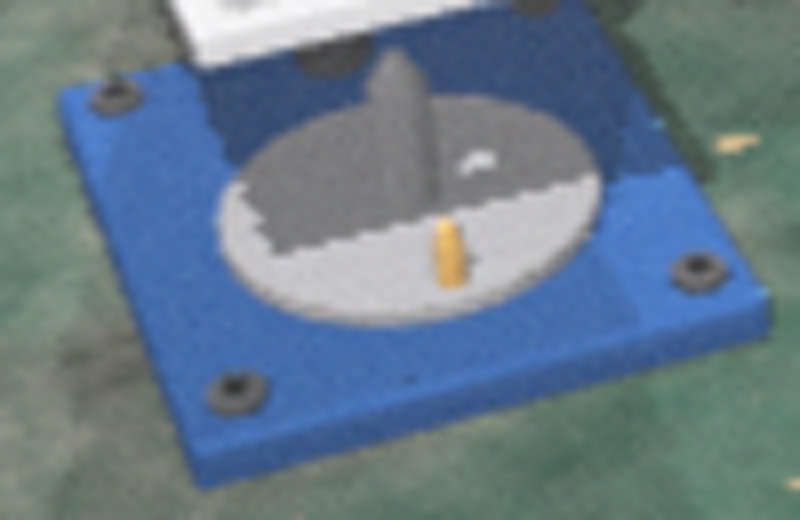

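View pics/t4a.png

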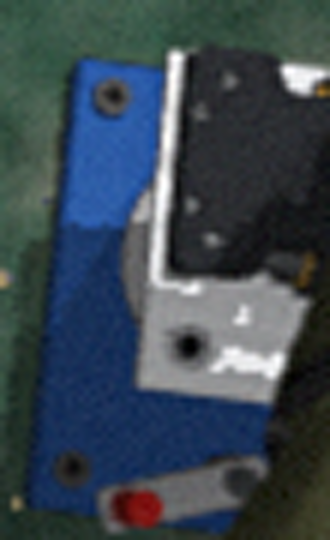

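```bash
cat > f2.py <<'E'
from fit import *
m=.001
def run(PT,PS,toff,ts,soff,ss,zprior=None,verbose=True):
    # PT/PS plate points list (pt or ('h',sx,sy), pix)
    obs=[]
    T=lambda p:uv((330,175),5,p); S=lambda p:uv((125,200),6,p); S4=lambda p:uv((125,235),8,p)
    F=[('top',(75,75,16),T((118,75)),.4),('top',(75,-75,16),T((420,117)),.4),('top',(-105,-75,16),T((387,487)),.4),('top',(-105,75,16),T((75,447)),.4),
    ('top',(0,0,22),T((257,246)),2),('top',(0,0,66),T((286,236)),1),('top',(42,0,40),T((274,153)),1),
    ('scene',(75,75,16),S((575,437)),.4),('scene',(75,-75,16),S((148,552)),.4),('scene',(-105,-75,16),S((47,283)),.4),('scene',(-105,75,16),S((425,193)),.4),
    ('scene',(0,0,66),S((294,250)),1),('scene',(42,0,40),S((336,378)),1),('scene',(0,0,66),S4((395,48)),1),('scene',(42,0,40),S4((445,219)),1),('scene',(42,0,22),S4((455,283)),1),('scene',(0,0,22),S4((410,208.5)),2)]
    Rk=lambda p:uv((125,165),7,p)
    K={n:cal(n) for n in('top','scene')}
    def pj(n,P,c):
        k,r,t=K[n]; R=cv2.Rodrigues(r)[0]; C=Ro.from_rotvec(c[:3]*.003).as_matrix()
        q=C@(R@P+t)+c[3:]*.002; q=k@q; return q[:2]/q[2]
    o=ctrl.get_obs()
    def f(x,full=False):
        cx={'top':x[:6],'scene':x[6:12]}; fx=x[12:15]; pl=x[15:19]; h=x[19]; rk=x[20:25]; r=[]
        RF=Ro.from_euler('z',fx[2]).as_matrix(); RPm=Ro.from_euler('z',pl[3]).as_matrix()
        for n,p,u,w in F: r.append(w*(pj(n,RF@(np.array(p)*m)+[fx[0],fx[1],0],cx[n])-u))
        for n,off,s,L in(('top',toff,ts,PT),('scene',soff,ss,PS)):
            for p,px,w in L:
                P=np.array([p[1]*h,p[2]*h,.008]) if p[0]=='h' else np.array(p)*m
                r.append(w*(pj(n,RPm@P+pl[:3],cx[n])-uv(off,s,px)))
        RR=Ro.from_euler('ZYX',[rk[3],rk[4],0]).as_matrix()
        for (a,b),px in {(1,1):(172,305),(1,-1):(446,230),(-1,-1):(528,470),(-1,1):(265,546)}.items():
            r.append(pj('top',RR@np.array([a*h,b*h,.008])+rk[:3],cx['top'])-uv((125,165),7,px))
        for p,px in [((60,60,8),(107,268)),((60,-60,8),(484,168)),((-60,-60,8),(588,497)),((-60,60,8),(232,600))]:
            r.append(.4*(pj('top',RR@(np.array(p)*m)+rk[:3],cx['top'])-uv((125,165),7,px)))
        r=np.array(r)
        if full: return r
        extra=[.3*x[:12],[(rk[4]+np.pi/6)/.003]]
        if zprior is not None: extra.append([(pl[2]-zprior)/.001])
        return np.concatenate([r.ravel()]+extra)
    x0=np.r_[np.zeros(12),.5537,-.2948,-.129,.5537,-.2948,zprior or .11,-.129,.042,.5623,.1805,.0529,.276,-.52]
    s=least_squares(f,x0,loss='soft_l1',f_scale=.5); x=s.x
    J=s.jac; C=np.linalg.inv(J.T@J)*.16
    # relative: plate origin in fixture frame
    fx,pl=x[12:15],x[15:19]; d=Ro.from_euler('z',fx[2]).as_matrix()[:2,:2].T@(pl[:2]-fx[:2])
    A=np.zeros((2,len(x)));A[0,15]=A[1,16]=1;A[0,12]=A[1,13]=-1
    print('fix',fx.round(4),'plate',pl.round(4),'h',x[19].round(4))
    print('plate in fixture mm',(d*1e3).round(2),'dyaw deg',np.degrees(pl[3]-fx[2]).round(2),'sd',(np.sqrt(np.diag(A@C@A.T))*1e3).round(2),'sd z,yaw',np.sqrt(C[17,17])*1e3,np.degrees(np.sqrt(C[18,18]+C[14,14])))
    print('tcp',o['ee_pos'].round(4),o['eef_rot'].round(4),'plate-tcp',((pl[:3]-o['ee_pos'])*1e3).round(2), 'tool yaw->plate',np.degrees(o['eef_rot'][2]+np.pi/2).round(2),np.degrees(pl[3]).round(2))
    if verbose: print(f(x,True).round(2).tolist()); print(x[:12].round(2))
    return x
if __name__=='__main__':
    PT=[((-60,60,8),(138,387),.6),((60,60,8),(172,50),.6),(('h',-1,1),(188,346),1)]
    PS=[(('h',-1,-1),(145,166),1),(('h',-1,1),(523,90),1),(('h',1,-1),(232,347),1),(('h',1,1),(630,257),1),((60,-60,0),(183,436),.5),((60,60,0),(725,312),.5),((60,-60,8),(180,402),.5),((60,60,8),(725,280),.5),((-60,-60,8),(60,158),.5),((-60,60,8),(575,58),.5),((18,-18,8),(330,267),.7),((18,18,8),(478,232),.7)]
    run(PT,PS,(340,180),6,(130,195),9)
E
python3 f2.py
```

```text
fix [ 0.5522 -0.2959 -0.1274] plate [ 0.5532 -0.2936  0.1149 -0.1307] h 0.044
plate in fixture mm [0.78 2.47] dyaw deg -0.19 sd [0.83 0.54] sd z,yaw 0.9006329074410647 0.5921924250316358
tcp [ 0.5548 -0.2933  0.144 ] [-3.1360e+00 -2.2000e-03 -1.6976e+00] plate-tcp [ -1.59  -0.31 -29.12] tool yaw->plate -7.27 -7.49
[[-0.39, -0.26], [0.28, -0.42], [0.29, 0.15], [-0.12, 0.13], [0.03, -0.06], [-0.25, 0.36], [0.52, 0.06], [0.38, -0.33], [-0.24, -0.15], [-0.58, -0.42], [0.06, -0.4], [0.2, 0.69], [-0.12, 0.14], [-0.15, 1.37], [0.27, 0.79], [-0.14, -0.01], [0.16, -2.43], [-0.1, -0.15], [-0.01, -0.03], [-0.18, 0.0], [0.14, 0.12], [-0.38, -0.03], [0.2, 0.2], [0.1, 0.3], [-0.18, -0.09], [0.02, -0.19], [-0.28, 0.01], [-0.11, -0.15], [0.1, -0.39], [-0.52, -0.56], [-0.43, -0.03], [0.46, -0.03], [0.04, -0.08], [-0.02, -0.1], [0.02, 0.17], [0.04, -0.18], [-0.17, 0.26], [-0.23, 0.09], [0.1, 0.17], [0.1, -0.0]]
[ 0.15 -0.4  -0.26  0.35 -0.18  0.45 -0.61  0.5   0.37  0.17 -0.48  0.18]
```

```bash
sed -i "s/S4((410,208.5)),2)/S4((410,201)),1)/; s/S4((395,48))/S4((395,52))/; s/S((294,250))/S((294,253))/; s/S4((445,219))/S4((445,222))/" f2.py; python3 f2.py
```

```text
fix [ 0.5521 -0.2959 -0.1287] plate [ 0.5532 -0.2937  0.1147 -0.1309] h 0.044
plate in fixture mm [0.78 2.39] dyaw deg -0.13 sd [0.83 0.55] sd z,yaw 0.821926597156048 0.6008445745900978
tcp [ 0.5548 -0.2933  0.144 ] [-3.1360e+00 -2.2000e-03 -1.6976e+00] plate-tcp [ -1.65  -0.4  -29.26] tool yaw->plate -7.27 -7.5
[[-0.38, -0.28], [0.29, -0.41], [0.26, 0.16], [-0.14, 0.11], [0.02, -0.06], [-0.25, 0.35], [0.54, 0.06], [0.38, -0.35], [-0.24, -0.19], [-0.54, -0.47], [0.11, -0.43], [0.25, 0.11], [-0.1, 0.06], [-0.1, 0.79], [0.29, 0.33], [-0.12, -0.09], [0.13, -0.37], [-0.09, -0.15], [0.0, -0.02], [-0.17, 0.01], [0.15, 0.12], [-0.37, -0.04], [0.2, 0.21], [0.1, 0.31], [-0.18, -0.08], [0.02, -0.19], [-0.28, 0.02], [-0.12, -0.15], [0.11, -0.39], [-0.52, -0.56], [-0.42, -0.03], [0.46, -0.03], [0.04, -0.08], [-0.02, -0.1], [0.02, 0.17], [0.04, -0.18], [-0.16, 0.26], [-0.23, 0.09], [0.1, 0.17], [0.1, -0.0]]
[ 0.15 -0.4  -0.31  0.33 -0.19  0.45 -0.47  0.54  0.32  0.15 -0.34  0.26]
```

>>> drive_tool --increments '[[[-0.33, -0.13, 0.2], [2.4, 0.8, 10], 0], [[0, 0, 0], [0, 0, 15], 0], [[0, 0, 0], [0, 0, 12], 0], [[0, 0, 0], [0, 0, 0], 0], [[0, 0, 0], [0, 0, 0], 0]]'

```text
time_s: 10.7
ee_pos: [0.5534, -0.2954, 0.1058]
eef_rot: [3.14, 0.001, -1.701]
force: [0.5, -1.2, -4.6]
grip_width: 0.0357
```

```bash
python3 - <<'E'
from mv import *
R=tool(Rplate(-.1287,0))
rel([FX[0],FX[1],.130],R); o=ctrl.get_obs(); print(o['moment'],o['eef_rot'])
im=ctrl.camera('scene'); cv2.imwrite('pics/scene5.png',im[:,:,::-1]); crop('s',im,125,205,225,300,8,'pics/s5.png')
E
```

```text
t 10.7 pc [ 0.5534 -0.2954  0.1058] F [ 0.5 -1.2 -4.6] grip 0.0357
turn [ 0.1   0.04 -0.09] shift_cur [ -0.6  -0.2 -24.2] shift_tgt [ -0.6  -0.2 -24.2] world [ 0.3  0.6 24.2]
[0.0387798  0.00581341 0.02260827] [ 3.13981878e+00  7.79147356e-04 -1.70108794e+00]
```

View pics/s5.png

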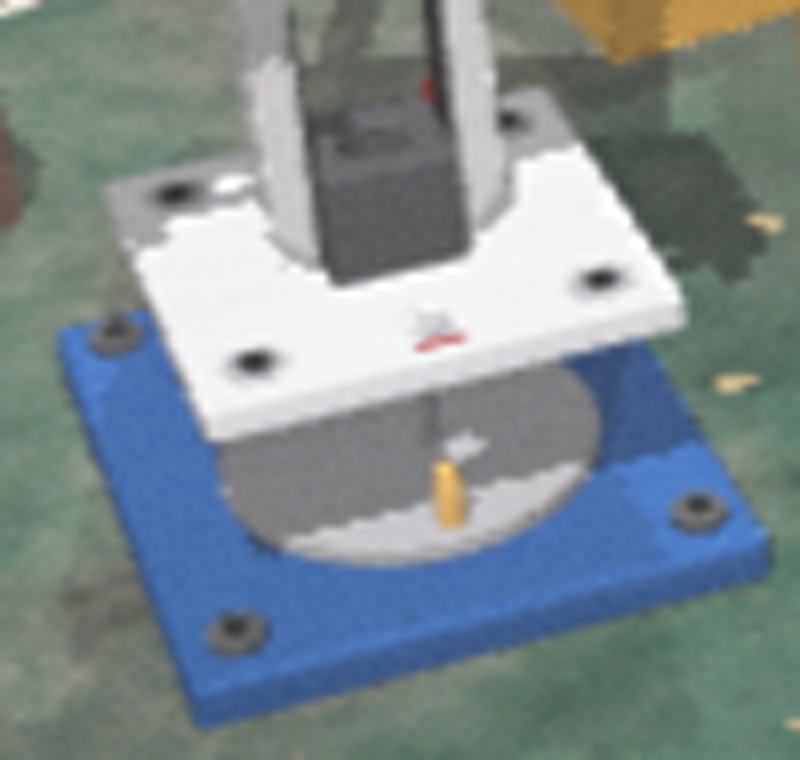

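>>> drive_tool --increments '[[[0.1, 0, 0], [0, 0, 5], 0], [[0, 0, 0], [0, 0, 4], 0], [[0, 0, 0], [0, 0, 2], 0], [[0, 0, 0], [0, 0, 0], 0]]'

```text
time_s: 11.25
ee_pos: [0.5532, -0.2953, 0.0944]
eef_rot: [3.141, 0.001, -1.701]
force: [0.2, -0.2, -3.9]
grip_width: 0.0358
```

>>> drive_tool --increments '[[[0, 0, 0], [0, 0, 1.5], 0], [[0, 0, 0], [0, 0, 1.5], 0], [[0, 0, 0], [0, 0, 0], 0]]'

```text
time_s: 11.62
ee_pos: [0.5532, -0.2953, 0.0915]
eef_rot: [3.141, 0.001, -1.701]
force: [0.1, 0.7, -4.4]
grip_width: 0.0356
```

>>> drive_tool --increments '[[[0, 0, 0], [0, 0, 1.5], 0], [[0, 0, 0], [0, 0, 1.5], 0], [[0, 0, 0], [0, 0, 0], 0]]'

```text
time_s: 12.0
ee_pos: [0.5531, -0.2953, 0.0884]
eef_rot: [3.141, 0.001, -1.701]
force: [0.2, 0.5, -3.9]
grip_width: 0.0357
```

>>> drive_tool --increments '[[[0, 0, 0], [0, 0, 1.5], 0], [[0, 0, 0], [0, 0, 1.5], 0], [[0, 0, 0], [0, 0, 0], 0]]'

```text
time_s: 12.38
ee_pos: [0.5531, -0.2953, 0.0854]
eef_rot: [3.141, 0.001, -1.701]
force: [-0.2, 0.1, -4.4]
grip_width: 0.0356
```

>>> drive_tool --increments '[[[0, 0, 0], [0, 0, 1.5], 0], [[0, 0, 0], [0, 0, 1.5], 0], [[0, 0, 0], [0, 0, 0], 0]]'

```text
time_s: 12.75
ee_pos: [0.5532, -0.2953, 0.0824]
eef_rot: [3.141, 0.001, -1.701]
force: [-0.4, -0.2, -4.1]
grip_width: 0.0361
```

>>> drive_tool --increments '[[[0, 0, 0], [0, 0, 1.5], 0], [[0, 0, 0], [0, 0, 1.5], 0], [[0, 0, 0], [0, 0, 0], 0]]'

```text
time_s: 13.12
ee_pos: [0.5531, -0.2952, 0.0794]
eef_rot: [3.141, 0.001, -1.701]
force: [0.7, 0.4, -4.1]
grip_width: 0.0358
```

>>> drive_tool --increments '[[[0, 0, 0], [0, 0, 2], 0], [[0, 0, 0], [0, 0, 2], 0], [[0, 0, 0], [0, 0, 2], 0], [[0, 0, 0], [0, 0, 0], 0]]'

```text
time_s: 13.62
ee_pos: [0.5531, -0.2953, 0.0734]
eef_rot: [3.141, 0.001, -1.701]
force: [-0.1, -0.3, -4.9]
grip_width: 0.0357
```

```bash
python3 - <<'E'
from mv import *
o=ctrl.get_obs(); print(o['ee_pos'],o['moment'],o['eef_rot'])
im=ctrl.camera('scene'); cv2.imwrite('pics/scene6.png',im[:,:,::-1]); crop('s',im,125,215,225,300,8,'pics/s6.png')
E
```

```text
[ 0.55311456 -0.29527174  0.07336639] [ 0.05328358 -0.00822289 -0.02198102] [ 3.14088319e+00  1.07423346e-03 -1.70121880e+00]
```

View pics/s6.png

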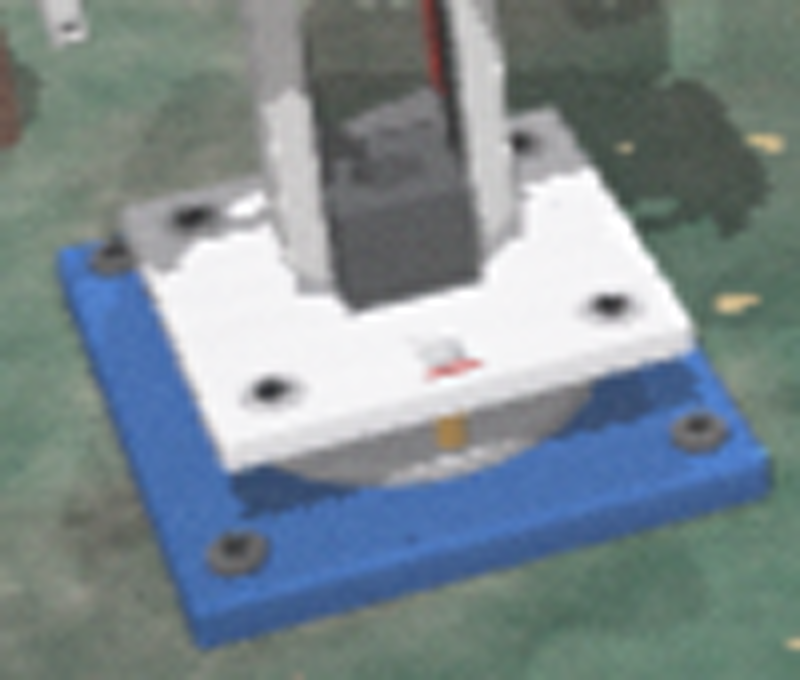

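>>> drive_tool --increments '[[[0, 0, 0], [0, 0, 1], 0], [[0, 0, 0], [0, 0, 1], 0], [[0, 0, 0], [0, 0, 1], 0], [[0, 0, 0], [0, 0, 0], 0]]'

```text
time_s: 14.18
ee_pos: [0.5532, -0.2953, 0.0705]
eef_rot: [3.141, 0.001, -1.701]
force: [0.1, -0.2, -3.7]
grip_width: 0.0357
```

>>> drive_tool --increments '[[[0, 0, 0], [0, 0, 1], 0], [[0, 0, 0], [0, 0, 1], 0], [[0, 0, 0], [0, 0, 0], 0]]'

```text
time_s: 14.55
ee_pos: [0.5532, -0.2953, 0.0685]
eef_rot: [3.141, 0.001, -1.701]
force: [1.4, -0.2, -4.8]
grip_width: 0.0358
```

>>> drive_tool --increments '[[[0, 0, 0], [0, 0, 1], 0], [[0, 0, 0], [0, 0, 1], 0], [[0, 0, 0], [0, 0, 0], 0]]'

```text
time_s: 14.92
ee_pos: [0.5532, -0.2953, 0.0665]
eef_rot: [3.141, 0.001, -1.701]
force: [0.5, -0.4, -4.3]
grip_width: 0.0356
```

>>> drive_tool --increments '[[[0, 0, 0], [0, 0, 1], 0], [[0, 0, 0], [0, 0, 1], 0], [[0, 0, 0], [0, 0, 0], 0]]'

```text
time_s: 15.3
ee_pos: [0.5531, -0.2953, 0.0645]
eef_rot: [3.141, 0.001, -1.701]
force: [0.2, 0.5, -3.7]
grip_width: 0.0359
```

>>> drive_tool --increments '[[[0, 0, 0], [0, 0, 1], 0], [[0, 0, 0], [0, 0, 1], 0], [[0, 0, 0], [0, 0, 1], 0], [[0, 0, 0], [0, 0, 1], 0], [[0, 0, 0], [0, 0, 0], 0]]'

```text
time_s: 15.92
ee_pos: [0.5532, -0.2952, 0.0605]
eef_rot: [3.141, 0.001, -1.701]
force: [0.2, -0.3, -4.1]
grip_width: 0.0359
```

>>> drive_tool --increments '[[[0, 0, 0], [0, 0, 1], 0], [[0, 0, 0], [0, 0, 1], 0], [[0, 0, 0], [0, 0, 1], 0], [[0, 0, 0], [0, 0, 1], 0], [[0, 0, 0], [0, 0, 0], 0]]'

```text
time_s: 16.55
ee_pos: [0.5532, -0.2953, 0.0565]
eef_rot: [3.141, 0.001, -1.701]
force: [0.1, -0.1, -5.1]
grip_width: 0.0357
```

>>> drive_tool --increments '[[[0, 0, 0], [0, 0, 1], 0], [[0, 0, 0], [0, 0, 1], 0], [[0, 0, 0], [0, 0, 0], 0]]'

```text
time_s: 16.92
ee_pos: [0.5532, -0.2953, 0.0545]
eef_rot: [3.141, 0.001, -1.701]
force: [0.0, 0.7, -4.4]
grip_width: 0.036
```

>>> drive_tool --increments '[[[0, 0, 0], [0, 0, 0.7], 0], [[0, 0, 0], [0, 0, 0.7], 0], [[0, 0, 0], [0, 0, 0], 0]]'

```text
time_s: 17.3
ee_pos: [0.5532, -0.2953, 0.0531]
eef_rot: [3.141, 0.001, -1.701]
force: [0.3, 0.0, -4.3]
grip_width: 0.0359
```

>>> drive_tool --increments '[[[0, 0, 0], [0, 0, 0.5], 0], [[0, 0, 0], [0, 0, 0.5], 0], [[0, 0, 0], [0, 0, 0], 0]]'

```text
time_s: 17.68
ee_pos: [0.5533, -0.2953, 0.0529]
eef_rot: [3.142, 0.001, -1.701]
force: [-4.6, 2.6, 6.0]
grip_width: 0.0357
```

>>> drive_tool --increments '[[[0, 0, 0], [0, 0, 0.5], 0], [[0, 0, 0], [0, 0, 0], 0]]'

```text
time_s: 17.92
ee_pos: [0.5533, -0.2953, 0.0528]
eef_rot: [3.142, 0.001, -1.701]
force: [-6.9, 4.4, 10.6]
grip_width: 0.0354
```

>>> drive_tool --increments '[[[0, 0, 0], [0, 0, -0.8], 0], [[0, 0, 0], [0, 0, 0], 0.45], [[0, 0, 0], [0, 0, 0], 0.5], [[0, 0, 0], [0, 0, 0], 0.6], [[0, 0, 0], [0, 0, 0], 0.65], [[0, 0, 0], [0, 0, 0], 0.65]]'

```text
time_s: 18.68
ee_pos: [0.5532, -0.2953, 0.0525]
eef_rot: [3.141, 0.001, -1.701]
force: [-0.2, 0.4, 0.5]
grip_width: 0.061
```

```bash
python3 - <<'E'
from mv import *
o=ctrl.get_obs(); print(o['ee_pos'],o['force'],o['moment'],o['grip_width'])
im=ctrl.camera('scene'); cv2.imwrite('pics/scene7.png',im[:,:,::-1]); crop('s',im,125,215,225,300,8,'pics/s7.png')
E
```

```text
[ 0.55321828 -0.29527506  0.05247533] [-0.16825732  0.40556015  0.46376704] [ 0.04171501  0.01243254 -0.00106964] 0.060998823857116885
```

View pics/s7.png

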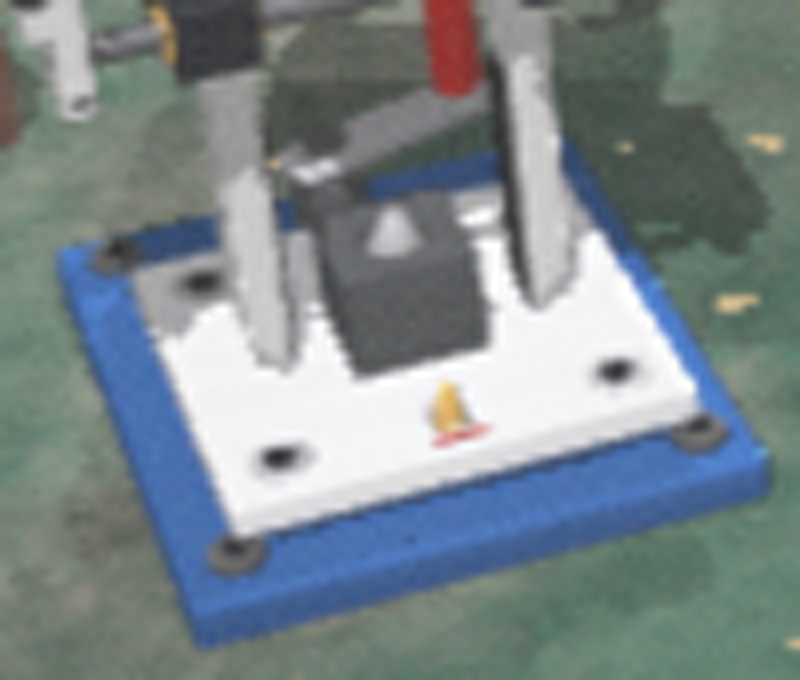

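>>> drive_tool --increments '[[[0, 0, 0], [0, 0, -10], 0.65], [[0, 0, 0], [0, 0, -30], 0.65], [[0, 0, 0], [0, 0, -45], 0.6], [[0, 0, 0], [0, 0, -10], 0.55], [[0, 0, 0], [0, 0, 0], 0.5]]'

```text
time_s: 19.35
ee_pos: [0.5533, -0.2954, 0.148]
eef_rot: [-3.141, 0.001, -1.701]
force: [-1.1, -0.3, -0.6]
grip_width: 0.0475
```

```bash
python3 - <<'E'
from mv import *
R=tool(Rplate(-.1287,0))
rel([.459,-.240,.063],R)
im=ctrl.camera('scene'); cv2.imwrite('pics/scene8.png',im[:,:,::-1]); crop('s',im,125,165,225,300,6,'pics/s8.png')
im=ctrl.camera('top'); cv2.imwrite('pics/top8.png',im[:,:,::-1]); crop('s',im,330,175,430,285,5,'pics/t8.png')
E
```

```text
t 19.35 pc [ 0.5533 -0.2954  0.148 ] F [-1.1 -0.3 -0.6] grip 0.0475
turn [-0.03  0.03 -0.09] shift_cur [-42.6 100.8  85. ] shift_tgt [-42.9 100.6  85. ] world [-94.3  55.4 -85. ]
```

View pics/s8.png

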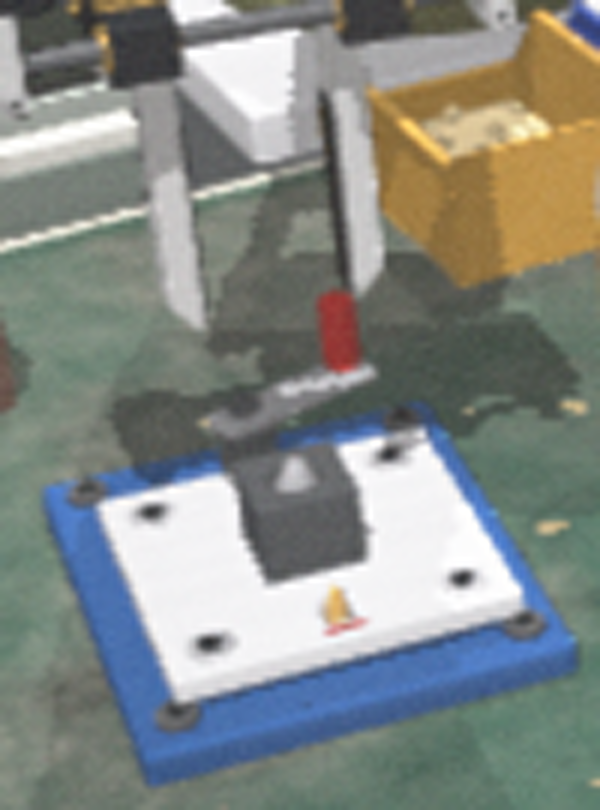

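View pics/t8.png

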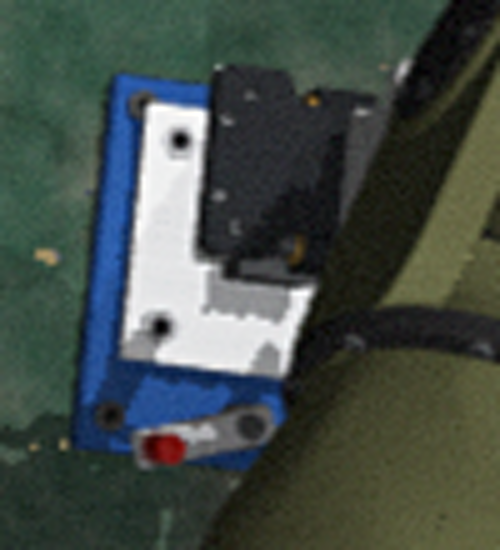

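```bash
python3 - <<'E'
from h import *
print(at_z('top',(303,267),.146), tri((233.5,176),(303,267)))
E
```

```text
[ 0.45505958 -0.098226    0.146     ] (array([ 0.45527839, -0.09892137,  0.12881652]), np.float64(0.0022333341733840797))
```

>>> drive_tool --increments '[[[0, 0, 0], [-15, 33, 0], 0.5], [[0, 0, 0], [-14, 34, 0], 0.5], [[0, 0, 0], [-14, 34, 0], 0.5], [[0, 0, 0], [0, 0, 25], 0.5], [[0, 0, 0], [0, 0, 15], 0.5], [[0, 0, 0], [0, 0, 0], 0.5]]' --squeeze 10

```text
time_s: 20.2
ee_pos: [0.4582, -0.2393, 0.1061]
eef_rot: [3.138, 0.002, -1.701]
force: [-0.3, 0.0, 0.0]
grip_width: 0.0472
```

```bash
python3 - <<'E'
from mv import *
R=tool(Rplate(-.1287,0))
rel([.459,-.240,.063],R)
im=ctrl.camera('scene'); cv2.imwrite('pics/scene9.png',im[:,:,::-1]); crop('s',im,125,165,225,300,6,'pics/s9.png')
E
```

```text
t 20.2 pc [ 0.4582 -0.2393  0.1061] F [-0.3  0.   0. ] grip 0.0472
turn [ 0.19  0.13 -0.1 ] shift_cur [ 0.7 -1.  43.1] shift_tgt [ 0.6 -0.9 43.1] world [  0.8  -0.7 -43.1]
```

View pics/s9.png

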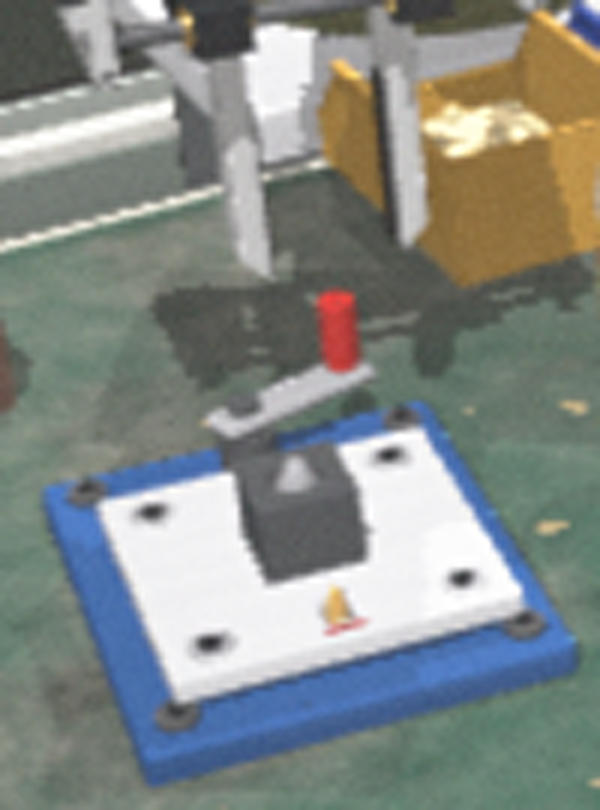

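>>> drive_tool --increments '[[[0, 0, 0], [0.6, -1, 20], 0.5], [[0, 0, 0], [0, 0, 14], 0.5], [[0, 0, 0], [0, 0, 7], 0.5], [[0, 0, 0], [0, 0, 0], 0.1], [[0, 0, 0], [0, 0, 0], 0.1], [[0, 0, 0], [0, 0, 0], 0.1], [[0, 0, 0], [0, 0, 0], 0], [[0, 0, 0], [0, 0, 0], 0], [[0, 0, 0], [0, 0, 0], 0]]' --squeeze 10

```text
time_s: 21.38
ee_pos: [0.4597, -0.2401, 0.0668]
eef_rot: [3.141, 0.001, -1.701]
force: [-0.4, 4.4, 4.5]
grip_width: 0.0137
```

```bash
python3 - <<'E'
from mv import *
rel([.459,-.240,.063],tool(Rplate(-.1287,0)))
im=ctrl.camera('scene'); cv2.imwrite('pics/scene10.png',im[:,:,::-1]); crop('s',im,125,165,225,300,6,'pics/s10.png')
P=np.array([.4672,-.2848]); Rf=Rplate(-.1287,0)[:2,:2]
p=np.array(ctrl.get_obs()['ee_pos'][:2]); d=Rf.T@(p-P)*1e3; th=np.degrees(np.arctan2(d[1],d[0])); print('r',np.hypot(*d),'th',th)
prev=d
for a in np.linspace(th,0,15)[1:]:
    c=45*np.array([np.cos(np.radians(a)),np.sin(np.radians(a))]); s=c-prev; prev=c; print([round(-s[1],1),round(-s[0],1)])
E
```

```text
t 21.375 pc [ 0.4597 -0.2401  0.0668] F [-0.4  4.4  4.5] grip 0.0137
turn [ 0.01  0.06 -0.09] shift_cur [-0.   0.7  3.8] shift_tgt [-0.   0.7  3.8] world [-0.7  0.1 -3.8]
r 45.34072331058154 th 106.93928563892926
[np.float64(-1.0), np.float64(-5.9)]
[np.float64(-0.6), np.float64(-6.0)]
[np.float64(0.2), np.float64(-6.0)]
[np.float64(1.0), np.float64(-5.9)]
[np.float64(1.8), np.float64(-5.7)]
[np.float64(2.5), np.float64(-5.4)]
[np.float64(3.2), np.float64(-5.0)]
[np.float64(3.9), np.float64(-4.6)]
[np.float64(4.5), np.float64(-4.0)]
[np.float64(4.9), np.float64(-3.4)]
[np.float64(5.4), np.float64(-2.7)]
[np.float64(5.7), np.float64(-2.0)]
[np.float64(5.9), np.float64(-1.2)]
[np.float64(6.0), np.float64(-0.4)]
```

View pics/s10.png

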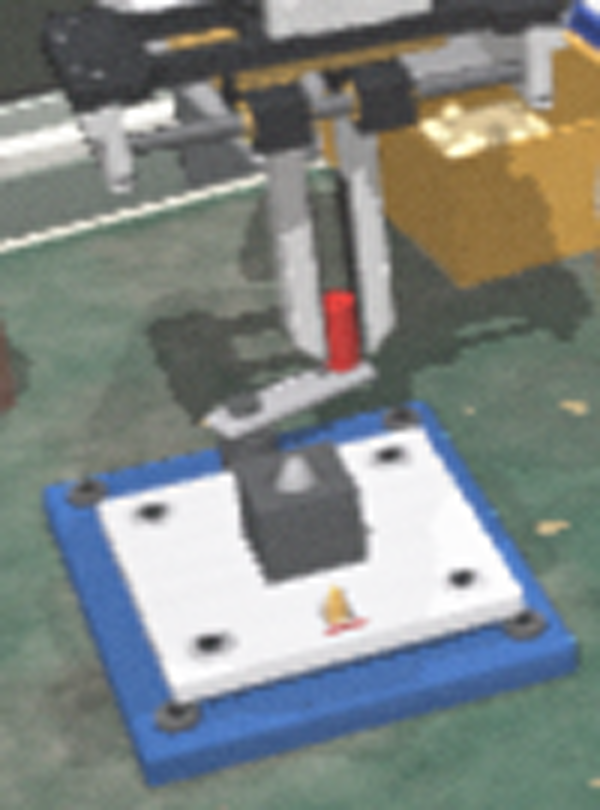

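>>> drive_tool --increments '[[[0, 0, 0], [0, 0, -1], 0], [[0, 0, 0], [-1, -5.9, 0], 0], [[0, 0, 0], [-0.6, -6, 0], 0], [[0, 0, 0], [0.2, -6, 0], 0], [[0, 0, 0], [1, -5.9, 0], 0], [[0, 0, 0], [1.8, -5.7, 0], 0], [[0, 0, 0], [2.5, -5.4, 0], 0], [[0, 0, 0], [3.2, -5, 0], 0], [[0, 0, 0], [0, 0, 0], 0]]'

```text
time_s: 22.55
ee_pos: [0.4999, -0.2504, 0.0672]
eef_rot: [-3.14, 0.005, -1.701]
force: [12.2, 18.6, -2.9]
grip_width: 0.0176
```

```bash
python3 - <<'E'
from mv import *
rel([.459,-.240,.063],tool(Rplate(-.1287,0)))
im=ctrl.camera('scene'); cv2.imwrite('pics/scene11.png',im[:,:,::-1]); crop('s',im,125,165,225,300,6,'pics/s11.png')
P=np.array([.4672,-.2848]); Rf=Rplate(-.1287,0)[:2,:2]
p=np.array(ctrl.get_obs()['ee_pos'][:2]); d=Rf.T@(p-P)*1e3; th=np.degrees(np.arctan2(d[1],d[0])); print('r',np.hypot(*d),'th',th)
E
```

```text
t 22.55 pc [ 0.4999 -0.2504  0.0672] F [12.2 18.6 -2.9] grip 0.0176
turn [-0.07  0.26 -0.09] shift_cur [-5.  41.9  4.2] shift_tgt [-5.1 41.9  4.2] world [-40.9  10.4  -4.2]
r 47.4888907214912 th 53.96807147985138
```

View pics/s11.png

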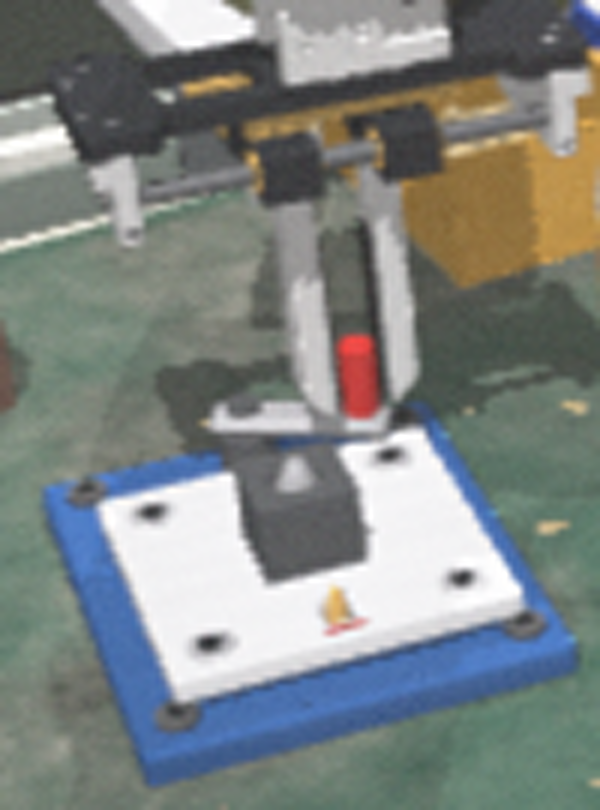

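>>> drive_tool --increments '[[[0, 0, 0], [0, 0, 0], 0.3], [[0, 0, 0], [0, 0, 0], 0.3], [[0, 0, 0], [0, 0, 0], 0.3]]'

```text
time_s: 22.98
ee_pos: [0.4982, -0.2528, 0.0676]
eef_rot: [3.141, 0.001, -1.701]
force: [0.5, 0.2, 0.2]
grip_width: 0.0281
```

```bash
python3 - <<'E'
from mv import *
rel([.459,-.240,.063],tool(Rplate(-.1287,0)))
im=ctrl.camera('scene'); cv2.imwrite('pics/scene12.png',im[:,:,::-1]); crop('s',im,140,205,210,265,10,'pics/s12.png')
P=np.array([.4672,-.2848]); Rf=Rplate(-.1287,0)[:2,:2]
p=np.array(ctrl.get_obs()['ee_pos'][:2]); d=Rf.T@(p-P)*1e3; th=np.degrees(np.arctan2(d[1],d[0])); print('r',np.hypot(*d),'th',th)
E
```

```text
t 22.975 pc [ 0.4982 -0.2528  0.0676] F [0.5 0.2 0.2] grip 0.0281
turn [ 0.01  0.03 -0.11] shift_cur [-7.6 40.6  4.6] shift_tgt [-7.7 40.6  4.6] world [-39.2  12.8  -4.6]
r 44.57083643817771 th 53.319414399131844
```

View pics/s12.png

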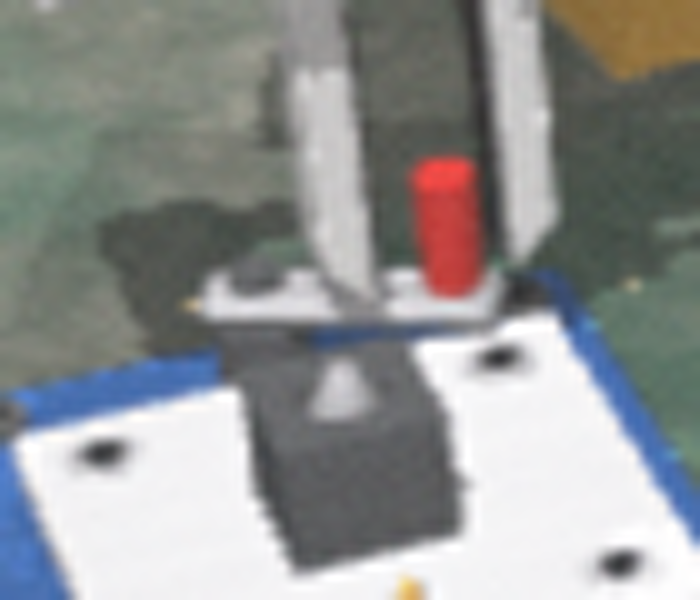

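```bash
python3 - <<'E'
from mv import *
a=at_z('scene',(181.1,214.4),.07);b=at_z('scene',(184.4,222.4),.07)
print(a,b); k=b[:2]-a[:2]+[.4597,-.2401]
P=np.array([.4672,-.2848]); Rf=Rplate(-.1287,0)[:2,:2]
d=Rf.T@(k-P)*1e3;print(k,d,np.hypot(*d),np.degrees(np.arctan2(d[1],d[0])))
p=ctrl.get_obs()['ee_pos'][:2]; print('knob rel tool in fix frame',Rf.T@(k-p)*1e3)
E
```

```text
[ 0.46063452 -0.23827898  0.07      ] [ 0.49812656 -0.24640835  0.07      ]
[ 0.49719204 -0.24822937] [25.05033102 40.11750661] 47.29623051511009 58.01835798308909
knob rel tool in fix frame [-1.57421122  4.37267186]
```

>>> drive_tool --increments '[[[0, 0, 0], [4, -1, 0], 0.3], [[0, 0, 0], [4.2, -1.3, 0], 0.3], [[0, 0, 0], [5.6, -5.6, 0], 0.3], [[0, 0, 0], [6.4, -4.5, 0], 0.3], [[0, 0, 0], [7.1, -3.3, 0], 0.3], [[0, 0, 0], [0, 0, 0], 0.3]]'

```text
time_s: 23.78
ee_pos: [0.5106, -0.2818, 0.0676]
eef_rot: [-3.141, 0.001, -1.701]
force: [0.7, 1.9, -0.4]
grip_width: 0.0284
```

```bash
python3 - <<'E'
from mv import *
im=ctrl.camera('scene'); cv2.imwrite('pics/scene13.png',im[:,:,::-1]); crop('s',im,140,205,210,265,10,'pics/s13.png')
P=np.array([.4672,-.2848]); Rf=Rplate(-.1287,0)[:2,:2]
p=np.array(ctrl.get_obs()['ee_pos'][:2]); d=Rf.T@(p-P)*1e3; print(d)
E
```

```text
[42.37716918  8.62369144]
```

View pics/s13.png

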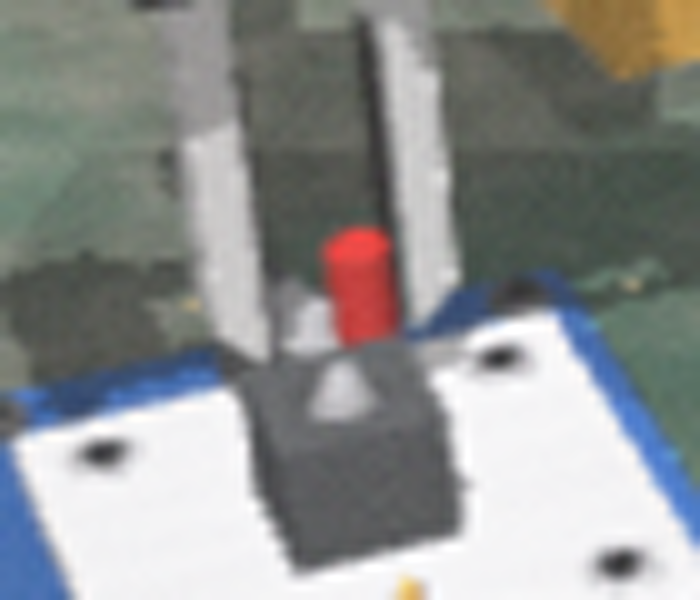

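The latch follows the right‑hand finger with about 2 N; the knob is at (358,245) in the crop. I'll finish the swing.

>>> drive_tool --increments '[[[0, 0, 0], [3.8, -1, 0], 0.3], [[0, 0, 0], [3.8, -1, 0], 0.3], [[0, 0, 0], [3.8, -0.5, 0], 0.3], [[0, 0, 0], [3, 0, 0], 0.3], [[0, 0, 0], [0, 0, 0], 0.3]]'

```text
time_s: 24.45
ee_pos: [0.5106, -0.2965, 0.0675]
eef_rot: [3.141, 0.001, -1.701]
force: [0.3, -0.4, 0.2]
grip_width: 0.0285
```

>>> drive_tool --increments '[[[0, 0, 0], [1, 0, 0], 0.3], [[0, 0, 0], [0, 0, 0], 0.3]]'

```text
time_s: 24.7
ee_pos: [0.5106, -0.2969, 0.0674]
eef_rot: [3.141, 0.001, -1.701]
force: [0.8, 3.6, 0.2]
grip_width: 0.0286
```

>>> drive_tool --increments '[[[0, 0, 0], [1, 0, 0], 0.3], [[0, 0, 0], [0, 0, 0], 0.3]]'

```text
time_s: 24.95
ee_pos: [0.5105, -0.2972, 0.0673]
eef_rot: [3.14, 0.003, -1.701]
force: [0.2, 9.0, 1.2]
grip_width: 0.0283
```

>>> drive_tool --increments '[[[0, 0, 0], [-5, 0, 0], 0.35], [[0, 0, 0], [0, 0, 0], 0.35], [[0, 0, 0], [0, 0, -20], 0.35], [[0, 0, 0], [0, 0, -50], 0.35], [[0, 0, 0], [0, 0, -50], 0.35], [[0, 0, 0], [0, 35, -30], 0.35], [[0, 0, 0], [0, 50, 0], 0.35], [[0, 0, 0], [0, 40, 0], 0.35], [[0, 0, 0], [0, 0, 0], 0.35]]'

```text
time_s: 26.08
ee_pos: [0.3858, -0.2773, 0.2182]
eef_rot: [-3.141, -0.0, -1.703]
force: [0.4, 0.4, 0.5]
grip_width: 0.0334
```

```bash
python3 - <<'E'
from mv import *
im=ctrl.camera('scene'); cv2.imwrite('pics/scene14.png',im[:,:,::-1]); crop('s',im,125,200,225,295,8,'pics/s14.png')
im=ctrl.camera('top'); cv2.imwrite('pics/top14.png',im[:,:,::-1]); crop('s',im,240,165,430,285,4,'pics/t14.png')
E
```

```text
(no output)
```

View pics/s14.png

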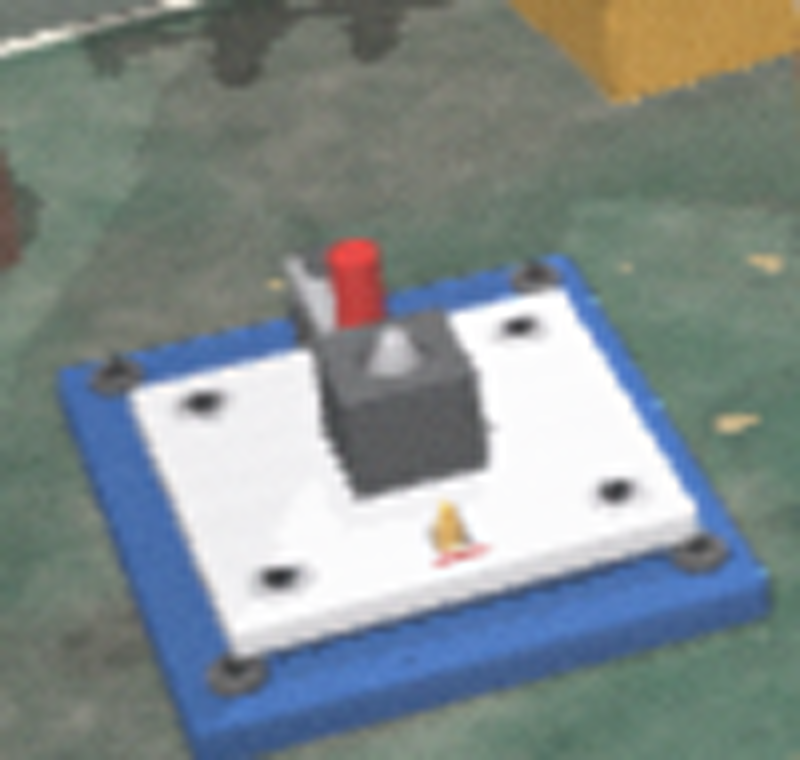

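View pics/t14.png

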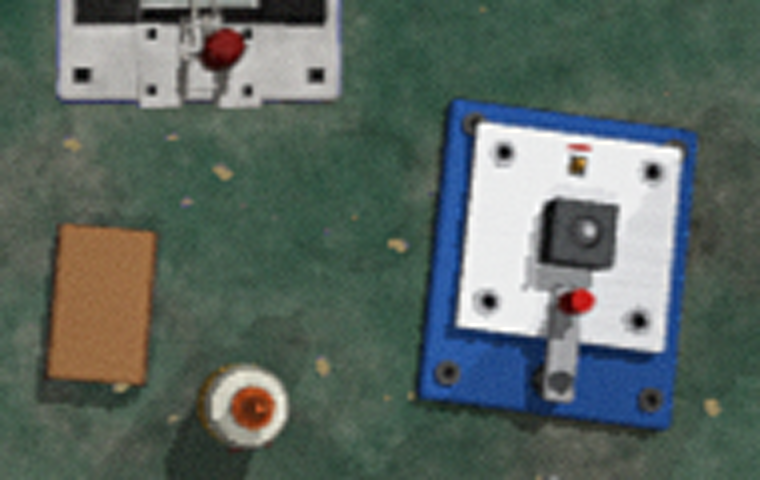

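```bash
python3 - <<'E'
from mv import *
k,e=tri((169.3,230.9),(384.9,239.6)); print(k,e)
Rf=Rplate(-.129,0)[:2,:2]; f=np.array([.5537,-.2948]); d=Rf.T@(k[:2]-f)*1e3+[85,0]; print(d,np.arctan2(d[1],d[0]))
# seat height: hole spread: plate z from pairs of holes in both cams
S=lambda p:(125+(p[0]+.5)/8-.5,200+(p[1]+.5)/8-.5);T=lambda p:(240+(p[0]+.5)/4-.5,165+(p[1]+.5)/4-.5)
for s,t in [((203,402),(489,301)),((280,577),(653,172)),((615,491),(504,152)),((520,326),(489,301)),((203,402),(638,320))]:
    p,e=tri(S(s),T(t)); print(p.round(4),round(e,4))
E
```

```text
[ 0.5140284  -0.28850518  0.0702288 ] 0.0009366080724818317
[44.84825059  1.13906487] 0.025392741631973383
[ 0.5007 -0.2903  0.0113] 0.0817
[ 0.5906 -0.3444  0.032 ] 0.0012
[ 0.6021 -0.2573  0.0319] 0.0006
[ 0.5152 -0.2459  0.0322] 0.0013
[ 0.5041 -0.3327  0.0321] 0.0006
```

```bash
python3 - <<'E'
from mv import *
S=lambda p:(125+(p[0]+.5)/8-.5,200+(p[1]+.5)/8-.5);T=lambda p:(240+(p[0]+.5)/4-.5,165+(p[1]+.5)/4-.5)
from fit import uv
T0=lambda p:uv((330,175),5,p); S0=lambda p:uv((125,200),6,p)
for n,s,t,z in [('base ++',S0((575,437)),T0((118,75)),16),('base +-',S0((148,552)),T0((420,117)),16),('base --',S0((47,283)),T0((387,487)),16),('base -+',S0((425,193)),T0((75,447)),16),('pin top',S0((336,378)),T0((274,153)),40),('shaft',S0((294,252)),T0((286,236)),66)]:
    p,e=tri(s,t); print(n,z,(p*1e3).round(1),round(e*1e3,1))
im=cv2.imread('pics/scene14.png')[:,:,::-1]; crop('',im,140,250,215,295,10,'pics/s15.png')
E
```

```text
base ++ 16 [ 636.2 -232.4   13.7] 1.6
base +- 16 [ 616.2 -377.6   13.1] 1.2
base -- 16 [ 441.1 -354.2   13.2] 2.7
base -+ 16 [ 459.6 -208.2   13.4] 1.4
pin top 40 [ 595.  -299.5   39.6] 0.2
shaft 66 [ 554.  -295.3   66.9] 0.5
```

View pics/s15.png

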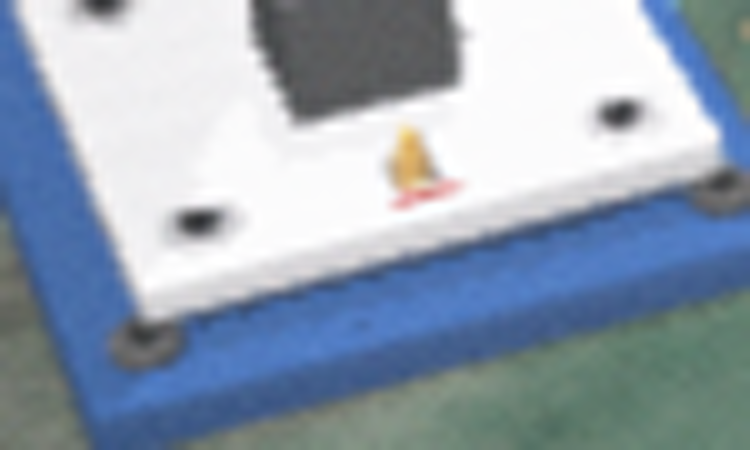

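```bash
python3 - <<'E'
from mv import *
t=np.array([.5515,-.2957])+Rplate(-.1287,0)[:2,:2]@[.033,.034]
rel([*t,.057],tool(Rplate(-.1287,0)))
E
```

```text
t 26.175 pc [ 0.3876 -0.2775  0.218 ] F [ 0.5 -0.5  0.2] grip 0.0328
turn [-0.04  0.01 -0.13] shift_cur [ -37.4 -197.6  161.1] shift_tgt [ -37.  -197.8  161. ] world [ 200.9   11.3 -161. ]
```

>>> drive_tool --increments '[[[0, 0, 0], [-7, -38, 0], 0], [[0, 0, 0], [-8, -40, 0], 0], [[0, 0, 0], [-8, -40, 0], 0], [[0, 0, 0], [-7, -40, 0], 0], [[0, 0, 0], [-7, -40, 0], 0], [[0, 0, 0], [0, 0, 0], 0], [[0, 0, 0], [0, 0, 50], 0], [[0, 0, 0], [0, 0, 50], 0], [[0, 0, 0], [0, 0, 40], 0], [[0, 0, 0], [0, 0, 17], 0], [[0, 0, 0], [0, 0, 0], 0]]'

```text
time_s: 27.55
ee_pos: [0.5883, -0.266, 0.0603]
eef_rot: [3.14, 0.001, -1.701]
force: [0.0, 0.3, 0.1]
grip_width: -0.0001
```

```bash
python3 - <<'E'
from mv import *
t=np.array([.5515,-.2957])+Rplate(-.1287,0)[:2,:2]@[.033,.034]
rel([*t,.057],tool(Rplate(-.1287,0)))
im=ctrl.camera('scene'); cv2.imwrite('pics/scene16.png',im[:,:,::-1]); crop('s',im,125,180,225,295,6,'pics/s16.png')
E
```

```text
t 27.55 pc [ 0.5883 -0.266   0.0603] F [0.  0.3 0.1] grip -0.0001
turn [ 0.07  0.07 -0.1 ] shift_cur [ 0.2 -0.3  3.3] shift_tgt [ 0.2 -0.3  3.3] world [ 0.3 -0.2 -3.3]
```

View pics/s16.png

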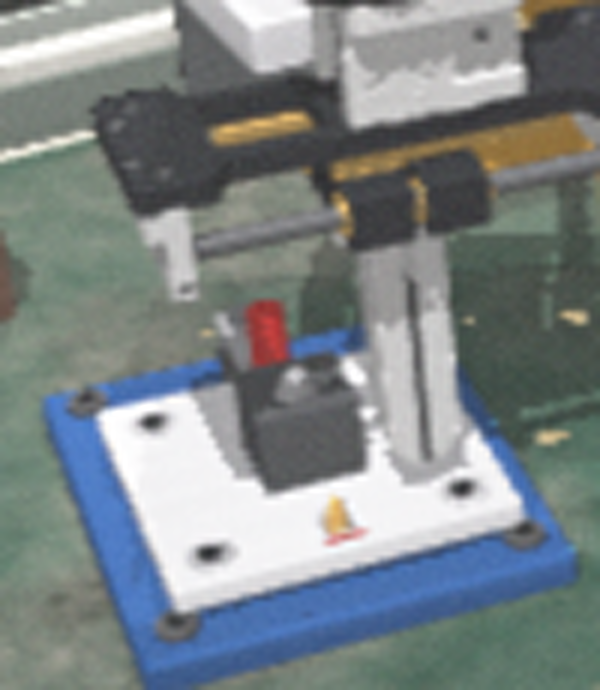

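Fingers are clear of hub and pin; probing the plate face gently (home would give TCP about 0.047).

>>> drive_tool --increments '[[[0, 0, 0], [0, 0, 4], 0], [[0, 0, 0], [0, 0, 4], 0], [[0, 0, 0], [0, 0, 2], 0], [[0, 0, 0], [0, 0, 1], 0], [[0, 0, 0], [0, 0, 0], 0]]'

```text
time_s: 28.22
ee_pos: [0.5884, -0.266, 0.0495]
eef_rot: [3.141, 0.001, -1.701]
force: [0.2, -0.1, 0.7]
grip_width: 0.0001
```

>>> drive_tool --increments '[[[0, 0, 0], [0, 0, 0.7], 0], [[0, 0, 0], [0, 0, 0], 0]]'

```text
time_s: 28.48
ee_pos: [0.5884, -0.266, 0.0488]
eef_rot: [3.141, 0.001, -1.701]
force: [0.0, -0.9, -0.5]
grip_width: 0.0003
```

>>> drive_tool --increments '[[[0, 0, 0], [0, 0, 0.7], 0], [[0, 0, 0], [0, 0, 0], 0]]'

```text
time_s: 28.72
ee_pos: [0.5884, -0.266, 0.048]
eef_rot: [3.141, 0.001, -1.701]
force: [-1.0, -0.0, -0.9]
grip_width: 0.0001
```

>>> drive_tool --increments '[[[0, 0, 0], [0, 0, 0.7], 0], [[0, 0, 0], [0, 0, 0], 0]]'

```text
time_s: 28.98
ee_pos: [0.5884, -0.266, 0.0474]
eef_rot: [3.141, 0.001, -1.701]
force: [0.3, -0.6, -0.5]
grip_width: 0.0004
```

>>> drive_tool --increments '[[[0, 0, 0], [0, 0, -10], 0], [[0, 0, 0], [0, 0, -40], 0], [[0, 0, 0], [0, 0, -50], 0], [[0, 0, 0], [0, 0, -50], 0], [[0, 0, 0], [0, 0, -20], 0], [[0, 0, 0], [0, 50, 0], 0], [[0, 0, 0], [0, 50, 0], 0], [[0, 0, 0], [0, 50, 0], 0], [[0, 0, 0], [0, 40, 0], 0], [[0, 0, 0], [0, 0, 0], 0], [[0, 0, 0], [0, 0, 0], 0]]'

```text
time_s: 30.35
ee_pos: [0.4006, -0.2417, 0.2182]
eef_rot: [-3.141, 0.0, -1.701]
force: [0.5, -0.1, 0.9]
grip_width: 0.0006
```

```bash
python3 - <<'E'
from mv import *
print(ctrl.get_obs()['force'].round(1))
im=ctrl.camera('top'); cv2.imwrite('pics/top17.png',im[:,:,::-1]); crop('s',im,240,165,430,285,4,'pics/t17.png')
E
```

```text
[ 0.5 -0.1  0.9]
```

View pics/t17.png

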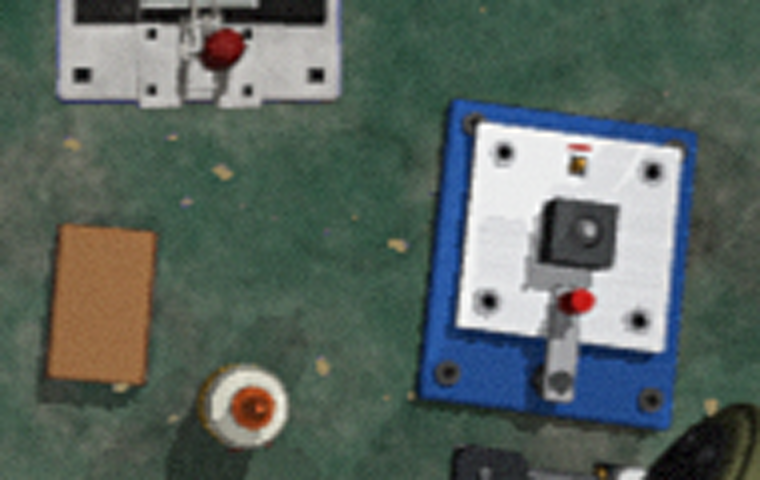

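The plate is on the seat, the latch is closed with the knob at (580,299), the sander and glue have not moved, and the arm is clear.

```bash
python3 -c "
from station import ctrl
print(ctrl.hand_in())"
```

```text
the job is handed in; nothing more can be done
None
```

I took the plate off the rack by its hub, levelled it and lowered it over the shaft and pin. I then swung the latch closed and handed the job in at about 30 s. `hand_in` reports no verdict.

**Seating:** The plate went down with no contact until the seat. There I pressed to about 11 N upward (13 N in total) and released it with no load on the tool.

**Height check:** Triangulating the four plate holes put the upper face at 32 mm, level to within about 0.3 mm, instead of the expected 30 mm. That disagreed, so I probed the face with closed fingertips. They reached 30.4 mm without touching, which puts the plate home; the camera figure is within the 2 mm calibration error.

**Latch:** Gripping the knob for the first half of the swing jammed with about 22 N sideways on the tool. I opened the jaws and pushed it the rest of the way with one finger. It met its stop at about 9 N, and the camera then measured 0.025 rad (limit 0.15).

**Surroundings:** In the last picture the sanding block and glue bottle are where they started, and the arm is clear of everything.

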